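Unclip the sampling pump's battery and put it on charge

TASK

The battery of the cordless sampling pump is flat. Pinch the pack across its short way so that its snap tab is pressed fully in, ease it out of its sloping bay, tab side first, without ever forcing it against the pump (50 N at most), and lower it, still held, fully home, tab to the front, in the charger that stands empty; then let go. Leave the pump, both chargers, the other pack and everything else on the bench where they are.

Things in the scene. Friction and masses are not known exactly. Their poses are not given: they have to be found in the camera images.
- pack_mid (a point): Flat battery: black pack 52 mm (x) by 112 mm (y) by 46 mm high (z), about 0.42 kg, clipped in the pump's sloping bay. Point: its centre, 23 mm above its underside. z: out of its top, square to the deck. x: from the tab side (low edge, pump's front) to the flat toe side, whose face is at x = +26 mm. With the tab fully in, the pinch is 52 mm wide and centred on this point; at rest 59 mm.
- tab_pad (a point): Middle of the ribbed face of the flat battery's snap tab, on the pack's -x side: pad 36 mm wide (y), from 18 to 44 mm above the pack's underside. At rest it is 7 mm proud of the pack's side (33 mm from the pack's centre); fully in it is flush (26 mm). A hook at its foot, reaching 4 mm beyond the pad's resting face, sits under a catch bar of the bay; it is free once the pad is 6 mm in.
- tab (a joint): Travel of the flat battery's snap tab: 0 at rest, 0.007 m fully in (towards the pack's +x). Sprung: about 3 N to start, 12 N to hold fully in.
- pack_toes (a point): Middle of the flat battery's toe edge, 28 mm (x) from the pack's centre line and 8 mm above its underside. Two 4 mm thick toes here reach 6 mm under a fixed ledge, so the pack cannot go straight out: with the tab in, swing the tab side up 20 degrees about this edge (this brings the pack nearer level), draw it 12 mm or more along its own -x away from the ledge, then lift.
- bay_floor (a point): Centre of the floor of the bay in the pump's deck; pump's axes: x to its back, y left, z up. White pump 200 mm deep, 190 wide, 122 high; bow and gauge behind the deck up to 173 mm. The deck rises to the back at 0.44 rad. The pack stands on this floor with 2 mm of play (3 mm over the toes); the deck's face is 14 mm above the floor, 32 mm of the pack stands proud, 30 mm or more of bare deck round it. Fixed.
- catch_bar: Catch bar of the bay, part of the pump: 44 mm long, across the middle of the bay's low edge, flush with the deck. The hook of the snap tab sits under it. Origin: middle of its underside; axes as the clipped-in pack's.
- ledge: Ledge of the bay, part of the pump: a lip 116 mm long along the bay's high edge, flush with the deck, 4.5 mm thick, 8 mm deep. The pack's toes sit under it. Origin: middle of its underside; axes as the clipped-in pack's.
- charger_a_well (a point): Empty charger: grey block 144 mm deep (x), 150 wide (y), 38 to 42 high. Point: centre of its well's floor, 26 mm above the bench; x to its back. The 12 mm deep well takes the pack flat, pack's x along the charger's x (tab to the front, at a gap in the rim; it fits no other way), 4 mm of play all round. Home, the pack's centre is 23 mm above this point, 34 mm stands proud. Fixed.
- charger_b_well (a point): The other charger, the same, occupied by a charged pack. Leave it.
- charged_mid (a point): Centre of the charged pack, the same as the flat one, lying in the other charger. Leave it.
- clear_bottle: Bystander: clear glass bottle, 66 mm diameter, 150 mm high. Origin: centre of its underside.
- dropper_l: Bystander: small brown bottle, 36 mm diameter, 85 mm high. Origin: centre of its underside.
- dropper_r: Bystander: small brown bottle, 36 mm diameter, 85 mm high. Origin: centre of its underside.
- tape_roll: Bystander: roll of tape lying flat, 90 mm diameter, 24 mm high. Origin: centre of its underside.
- beaker: Bystander: glass beaker, 68 mm diameter, 90 mm high. Origin: centre of its underside.
- calculator: Bystander: pocket calculator lying flat, 150 x 90 x 14 mm. Origin: centre of its underside.
Things that resemble listed ones, but are neither listed nor needed, are in the scene too. What is shaped like the part that bears pack_mid but yellow is not meant. Leave any turquoise look-alike of the part that bears charger_a_well alone.

How it is judged:
On the way, in this order (a step that is already met when the one before it is completed fails the run):
1. the snap tab is pressed in (5 mm or more) while the pack is still in its bay (value of joint tab above 0.005 m and distance of pack_mid from where it was at the start of the episode below 0.008 m), for 0.1 s.
2. the pack is out of the bay and held in the gripper (distance between pack_mid and bay_floor above 0.1 m and contact force between the fingers and pack above 1 N), for 0.2 s.
3. the pack is lowered home into the empty charger while still held (z of pack_mid in the frame of charger_a_well below 0.028 m and horizontal distance between pack_mid and charger_a_well below 0.01 m and contact force between the fingers and pack above 1 N), for 0.1 s.
At the end, for the whole second after the job is handed in: The flat battery lies released, at rest and level (0.06 rad) in the empty charger, tab to the front: centre 20 to 25.5 mm above the well floor, within 9 mm of its middle, turned under 0.12 rad, tab sprung out (under 3 mm); the charged pack has moved under 10 mm (z of pack_mid in the frame of charger_a_well between 0.02 and 0.0255 m and horizontal distance between pack_mid and charger_a_well below 0.009 m and angle between the z axis of pack_mid and the z axis of charger_a_well, either way round below 0.06 rad and angle between the x axis of pack_mid and the x axis of charger_a_well, either way round below 0.12 rad and x of tab_pad in the frame of charger_a_well below -0.015 m and value of joint tab below 0.003 m and linear speed of pack below 0.01 m/s and distance of charged_mid from where it was at the start of the episode below 0.01 m); the robot touches nothing.
It fails at once if the pack is forced: more than 50 N between it and the pump (contact force between pack and pump above 50 N).
It fails at once if the charged pack is disturbed (moved 10 mm) (distance of charged_mid from where it was at the start of the episode above 0.01 m).
It fails at once if a bystander is shifted by more than 25 mm or knocked over (distance of any of clear_bottle, dropper_l, dropper_r, tape_roll, beaker, calculator from where it was at the start of the episode above 0.025 m).
It also fails if it takes over 45 s, if anything falls off the work surface, if the arm or the gripper's body presses on something with over 40 N, if the wrist force passes 120 N, or if a joint passes its speed limit or range.

ROBOT

A 7-joint arm with a two-finger parallel gripper is mounted at the origin on the work surface. World frame = base frame: x ahead of the robot, y to its left, z up, the work surface at z = 0. Lengths are in m, angles in rad, forces in N, time in s.
With the tool pointing down it reaches from about 0.4 to 0.875 m from the base axis. Payload 19.3 kg.
Tool frame: the origin (TCP) lies midway between the tips of the shut fingers; the grasp point (between the pads) lies 19 mm behind it (grasp_offset is the distance from the TCP to the grasp point, in m); z points along the fingers, y is the direction in which the jaws open and shut (so a half turn about z gives the same grasp; the last joint's range is limited). The gripper opens to 85 mm and grips with 20 to 120 N. Pads are 22 mm wide; open, the fingers measure 114 mm over their backs; the gripper's body (76 mm by 85 mm) begins 54 mm behind the grasp point. The pads swing forward as they close: fully open they stand 13 mm farther back than shut.
Start: joints at [-1.323, 0.521, -0.036, 1.599, 0.021, 1.021, -0.113], TCP at [0.195, 0.594, 0.195] pointing down, gripper open.
Joint ranges: [-2.91, 2.91], [-0.3, 2.13], [-1.5, 1.42], [0.17, 2.43], [-1.26, 4.41], [0.16, 1.93], [-2.52, 2.52]. Speed limits (rad/s): [1.89, 1.89, 2.39, 2.39, 3.01, 3.01, 3.01].

INTERFACE

Orientations are given as a unit quaternion [w, x, y, z].
In Python, from workcell import * gives the robot as it stands.
- The arm moves only by the tool apply_moves, never from a script. Its argument "moves" is a list that holds one entry, the list of rows, each a list of 6 numbers: the shift along the tool's x, y, z in m, then the turn, a rotation vector about the tool's x, y, z in degrees. In form: [[[dx, dy, dz, wx, wy, wz], ...]]. A call has 1 to 10 rows; each row is the pose to reach, as a shift and turn from the pose commanded when the call began, along the tool's axes at that moment; what a row does not reach only later rows make up. A row lasts 1/8 s, in which the tool goes at most 62.5 mm and 10.7 degrees, less where a joint would pass 70% of its speed; a pose out of reach is approached as far as the arm can. A call with a gripper value outside its range is refused whole. "gripper" is the opening, from 0 (shut) to 1 (fully open), set as the call begins (left out, the last holds). The fingers move at their own pace and stop on an object; "force" is the grip in N (left out, the last holds). Time passes only in rows, so rows that repeat a pose let the fingers close. It gives the time, the measured TCP pose, the force and the opening at its end, in the units of the state.
- read_state(): the state, without advancing time (a new reading comes with each control period).
- capture(name): name is "side" or "top"; returns (picture, depth): 480x640x3 uint8, blue, green, red; 480x640 float32, m along the optical axis (not along the pixel's ray), 0 where there is no reading.
- camera_params(name): a dict with "vfov" (degrees; the focal length in pixels is half the picture's height over the tangent of half this angle, whatever the lens; pixels are square), "cx", "cy" (the principal point, pixels), "k1" (the pictures are not rectified: a ray, as slopes to the right and down, at radius r is drawn at 1 + k1 r^2 times it, then the intrinsics apply), "R" (3x3) and "t" (3): a world point X has camera coordinates R X + t. Camera axes: x right, y down, z forward; pixel columns grow to the right and rows downward; lengths in m; the calibration is good to about 2 mm. A picture is of the moment at which its call begins. camera_params takes no time and is no camera call.
- close_job(): hands the job in, once; it reports no verdict.
Trained networks look in the newest picture that a camera, given by its name, has taken for a name from the list of things; names that differ only in an ending like _2 or _b are one class to them, and where a whole thing is asked for, a point or a joint stands for the part that bears it (a point fixed in the world has none). Each returns a list of dicts, best first, with "confidence" (0 to 1); they miss things now and then, are a little off and sometimes report something else, mostly with a low value. They report only what shows in the picture. A call takes as long as a camera call. They do not tell look-alikes from the thing itself.
- masks_of(camera, label): "mask" (480x640 bool, what is visible of it) and "pixel" ([column, row] in pixels, amid what is visible of it).
- mark_of(camera, label): "pixel" ([column, row] in pixels: a listed point, or the origin of a listed thing).
The state is a dict: "time_s": time; "joint_pos": joint angles; "qd": joint speeds; "tau": joint torques, N m; "position": TCP position; "tool_rot": TCP orientation; "contact_force": force on the tool from outside, world axes, zero at the start; "wrist_torque": the same for the moment, N m; "grip_width": finger opening in m.
Only numpy, scipy, OpenCV 4.12 (cv2) and the standard library are available. Lean on these libraries where they do the work, as an engineer would, in place of code of your own. Each camera call takes 0.05 s, during which the arm holds its last target.

## Working session

There is one attempt and no reset: what is moved stays moved. The work goes in short steps, Python scripts to look and compute and a tool call to move; the robot and the scene stay as the last step left them, time stands still between calls to the robot, and variables do not carry over. Pictures are saved under pics/ and viewed, and the job is handed in when it is done.

Besides the shell and the picture viewer there is one more tool, called by a JSON object that holds its "api" and its "payload". apply_moves: Moves the arm, as the interface text tells. Its arguments: {"type":"object","properties":{"moves":{"type":"array"},"gripper":{"type":"number"},"force":{"type":"number"}},"required":["moves"]}

```bash
mkdir -p pics; ls
python3 - <<'E'
from workcell import *
import cv2
s=read_state();print(s)
for n in ("side","top"):
    im,d=capture(n);cv2.imwrite(f"pics/{n}0.png",im)
    import numpy as np
    np.save(f"pics/{n}0.npy",d)
    print(n,camera_params(n),d.min(),d.max())
E
```

```text
pics
{'time_s': 0.0, 'joint_pos': array([-1.3231646 ,  0.52201843, -0.03635577,  1.59999641,  0.0211921 ,
        1.02113276, -0.1127934 ]), 'qd': array([ 0.00056228,  0.00049914,  0.00079368, -0.00145028,  0.00015896,
        0.00019266, -0.00071254]), 'tau': array([ 6.36725381e-04, -9.27076221e+01,  1.98010750e+00, -3.69946611e+01,
        1.77539798e-02,  7.90776248e-03, -1.52892807e-05]), 'position': array([0.19521623, 0.59332085, 0.19432685]), 'tool_rot': array([-6.08516490e-05,  1.58239462e-01,  9.87400593e-01, -5.82006521e-04]), 'contact_force': array([-0.48907179, -0.67815201,  0.22382607]), 'wrist_torque': array([-0.03067847,  0.0276066 , -0.00721934]), 'grip_width': 0.08508473353464903}
side {'vfov': 52.256312407103074, 'cx': 315.49132711991217, 'cy': 238.67357231110037, 'k1': -0.02957780392318035, 'R': array([[ 0.85433091, -0.51970976, -0.00452366],
       [-0.28611003, -0.46302335, -0.83889834],
       [ 0.43388909,  0.71799105, -0.54426933]]), 't': array([-0.44924596,  0.19842293,  0.93944362])} 0.0 3.8887713
top {'vfov': 53.22954980358271, 'cx': 323.81462913380665, 'cy': 241.75898828773404, 'k1': -0.1098651540000232, 'R': array([[ 0.02488419, -0.99959251,  0.01398507],
       [-0.99820893, -0.02560619, -0.05406715],
       [ 0.05440322, -0.01261461, -0.99843936]]), 't': array([-0.0347165 ,  0.51880544,  1.28731808])} 0.0 2.1671636
```

View pics/side0.png

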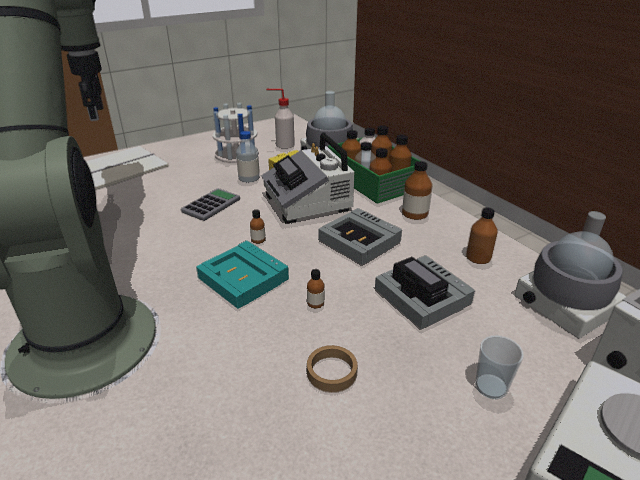

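View pics/top0.png

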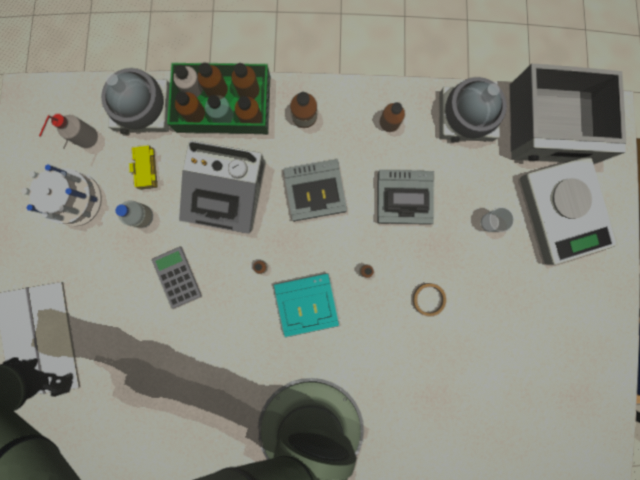

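The top view shows the pump at about (220,190) with the black flat pack at (214,206). The empty grey charger is at (315,190) and the occupied one at (405,198). The turquoise look-alike is at (307,305) and the yellow look-alike pack at (145,167). The side view shows the pump at (305,185) and the empty charger at (360,235).

```bash
cat > h.py <<'E'
import numpy as np, cv2
from workcell import *
from scipy.spatial.transform import Rotation as R
def K(p):
    f=240/np.tan(np.radians(p["vfov"]/2)); return f
def proj(p,X):
    X=np.atleast_2d(X); c=X@np.array(p["R"]).T+p["t"]; s=c[:,:2]/c[:,2:]
    r2=(s**2).sum(1,keepdims=True); s=s*(1+p["k1"]*r2)
    return s*K(p)+[p["cx"],p["cy"]]
def slopes(p,px):
    px=np.atleast_2d(px).astype(float); d=(px-[p["cx"],p["cy"]])/K(p); s=d.copy()
    for _ in range(20): s=d/(1+p["k1"]*(s**2).sum(1,keepdims=True))
    return s
def ray(p,px):
    s=slopes(p,px); Rm=np.array(p["R"]); o=-Rm.T@p["t"]
    d=np.c_[s,np.ones(len(s))]@Rm
    return o,d
def cloud(p,d):
    v,u=np.mgrid[0:480,0:640]; s=slopes(p,np.c_[u.ravel(),v.ravel()])
    z=d.ravel()[:,None]; c=np.c_[s*z,z]
    return ((c-p["t"])@np.array(p["R"])).reshape(480,640,3)
def tri(pa,a,pb,b):
    oa,da=ray(pa,a); ob,db=ray(pb,b); da=da[0]/np.linalg.norm(da[0]); db=db[0]/np.linalg.norm(db[0])
    M=np.c_[da,-db]; t=np.linalg.lstsq(M,ob-oa,rcond=None)[0]
    A=oa+t[0]*da;B=ob+t[1]*db
    return (A+B)/2,np.linalg.norm(A-B)
E
python3 - <<'E'
from h import *
P={n:camera_params(n) for n in("side","top")}
C={n:cloud(P[n],np.load(f"pics/{n}0.npy")) for n in P}
for l in ["pack_mid","tab_pad","pack_toes","bay_floor","catch_bar","ledge","charger_a_well","charged_mid"]:
    r={}
    for n in P:
        r[n]=mark_of(n,l)
        for k in r[n][:4]:
            u,v=np.round(k["pixel"]).astype(int); print(l,n,np.round(k["pixel"],1),round(k["confidence"],2),C[n][v,u].round(4))
    for a in r["side"][:2]:
        for b in r["top"][:2]:
            X,e=tri(P["side"],a["pixel"],P["top"],b["pixel"])
            if e<.02: print("   tri",X.round(4),e.round(4))
print(read_state()["time_s"])
E
```

```text
pack_mid side [286.1 172.7] 0.81 [0.5781 0.2353 0.1169]
pack_mid side [285.4 163.4] 0.48 [0.6012 0.2832 0.1219]
pack_mid top [143.6 172.2] 0.8 [0.6944 0.4702 0.0465]
pack_mid top [215.4 204.3] 0.77 [0.6009 0.2542 0.1269]
pack_mid top [427.1 298.3] 0.33 [ 0.3725 -0.3094  0.0026]
   tri [ 0.7093  0.4945 -0.0191] 0.0064
   tri [0.5982 0.261  0.1028] 0.0114
   tri [0.7009 0.4793 0.022 ] 0.0053
   tri [0.5941 0.2544 0.1338] 0.0118
tab_pad side [277.3 178.9] 0.62 [0.5764 0.2873 0.0782]
tab_pad side [491.  385.6] 0.57 [ 0.5591 -0.5031  0.0336]
tab_pad side [419.4 282.3] 0.38 [ 0.6067 -0.2645  0.0727]
tab_pad side [258.7 236.8] 0.23 [0.4413 0.1309 0.0187]
tab_pad top [133.7 172. ] 0.62 [0.6966 0.5035 0.0331]
tab_pad top [210.2 215.6] 0.56 [0.5725 0.2701 0.1072]
   tri [ 0.7102  0.5447 -0.0624] 0.0107
   tri [0.574  0.2759 0.0839] 0.0043
pack_toes side [302.4 173.1] 0.73 [0.6069 0.2001 0.1238]
pack_toes side [292.7 161.2] 0.48 [0.6158 0.264  0.1316]
pack_toes top [152.6 165.9] 0.9 [0.7159 0.4542 0.024 ]
pack_toes top [217.3 190.9] 0.82 [0.6369 0.2547 0.1075]
pack_toes top [404.5 204.4] 0.29 [
[... 202 characters left out ...]
1 0.1268]
catch_bar side [281.5 184.7] 0.49 [0.5716 0.2491 0.0773]
ledge side [300.8 170.7] 0.48 [0.605  0.2018 0.1294]
ledge top [215.6 194.5] 0.54 [0.6287 0.2564 0.1104]
   tri [0.6318 0.2577 0.1012] 0.007
charger_a_well side [355.  233.1] 0.84 [0.6463 0.0095 0.0276]
charger_a_well side [237.8 273.7] 0.64 [0.3331 0.0125 0.023 ]
charger_a_well top [310.2 307.5] 0.82 [0.3406 0.0111 0.029 ]
charger_a_well top [319.5 195.7] 0.61 [ 0.6428 -0.008   0.0256]
   tri [ 0.6392 -0.0051  0.0379] 0.0059
   tri [0.3373 0.0124 0.0223] 0.0088
charged_mid side [419.6 278.8] 0.81 [ 0.6142 -0.2588  0.0735]
charged_mid top [406.9 202.7] 0.83 [ 0.6237 -0.2365  0.073 ]
   tri [ 0.6287 -0.2408  0.0559] 0.0044
0.9
```

Run:
```python
import cv2
a=cv2.imread("pics/side0.png")[140:270,240:420];b=cv2.imread("pics/top0.png")[130:240,120:440]
cv2.imwrite("pics/sc.png",cv2.resize(a,None,fx=4.4,fy=4.4,interpolation=3));cv2.imwrite("pics/tc.png",cv2.resize(b,None,fx=2.5,fy=2.5,interpolation=3))
```

```text
(no output)
```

View pics/sc.png

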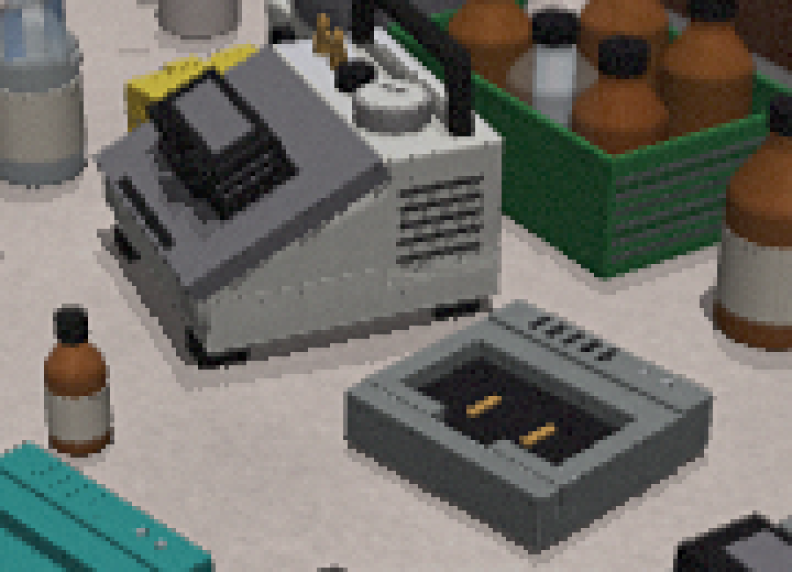

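View pics/tc.png

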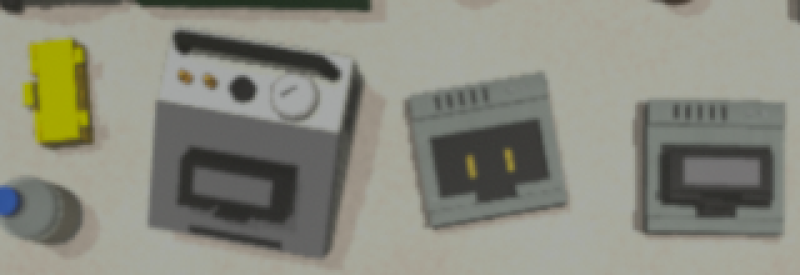

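The crops confirm the choice. The black pack in the sloping deck has its tab toward the robot, at about (210,216) in top. The empty grey charger has its tab gap at the front. The yellow pack and the turquoise charger are the look-alikes. Next I'll fit the poses from the depth clouds.

```bash
cat > fit.py <<'E'
from h import *
P={n:camera_params(n) for n in("side","top")}
C={n:cloud(P[n],np.load(f"pics/{n}0.npy")) for n in P}
def ransac(X,tol=.003,it=500,nz=None):
    rng=np.random.default_rng(0);best=None
    for _ in range(it):
        a=X[rng.choice(len(X),3,False)];n=np.cross(a[1]-a[0],a[2]-a[0]);l=np.linalg.norm(n)
        if l<1e-6: continue
        n/=l
        if n[2]<0:n=-n
        if nz and not nz(n): continue
        m=abs((X-a[0])@n)<tol
        if best is None or m.sum()>best.sum(): best=m
    for _ in range(5):
        c=X[best].mean(0);n=np.linalg.svd(X[best]-c)[2][2]
        if n[2]<0:n=-n
        best=abs((X-c)@n)<tol
    return c,n,best
E
python3 - <<'E'
from fit import *
for n in P:
    c=C[n].reshape(-1,3)
    # bench
    m=(abs(c[:,0]-.45)<.1)&(abs(c[:,1]+.1)<.05)&(abs(c[:,2])<.03)
    print(n,"bench z",np.median(c[m,2]),c[m,2].std())
    m=(c[:,0]>.48)&(c[:,0]<.72)&(abs(c[:,1]-.245)<.11)&(c[:,2]>.03)
    X=c[m]
    p,nn,b=ransac(X,nz=lambda q:.8<q[2]<.97)
    print("deck",len(X),b.sum(),p.round(4),nn.round(4),"tilt",np.arccos(nn[2]).round(4),"yaw",np.arctan2(-nn[1],-nn[0]).round(4))
    h=(X-p)@nn
    near=np.linalg.norm((X-p)[:,:2],axis=1)<.1
    t=(h>.025)&(h<.04)&near
    T=X[t]; print("packtop",t.sum(),np.median(h[t]),T.mean(0).round(4))
    # charger
    m=(abs(c[:,0]-.645)<.1)&(abs(c[:,1]+.0)<.1)
    X=c[m]
    f=X[(abs(X[:,2]-.026)<.005)]; r=X[(X[:,2]>.033)&(X[:,2]<.05)]
    for k,q in(("floor",f),("rim",r)):
        rr=cv2.minAreaRect(q[:,:2].astype(np.float32)); print(k,len(q),np.median(q[:,2]),rr)
E
```

```text
side bench z 0.001373487586600888 0.00454767640099636
deck 4359 1458 [0.615  0.2354 0.0988] [-0.4171  0.0652  0.9065] tilt 0.4359 yaw -0.1552
packtop 448 0.03186336004698033 [0.5913 0.2518 0.1215]
floor 901 0.027333295258978055 ((0.6542975902557373, 0.0012035965919494629), (0.1446283459663391, 0.15204894542694092), 11.341046333312988)
rim 1454 0.039650225929123845 ((0.6553475856781006, 0.004026859998703003), (0.1489543616771698, 0.15520085394382477), 12.37581729888916)
top bench z -0.0004894112983248362 0.0029826948142476512
deck 5431 2427 [0.6264 0.251  0.0999] [-0.422   0.0643  0.9043] tilt 0.441 yaw -0.1511
packtop 847 0.03220776408399191 [0.5984 0.2598 0.1217]
floor 1134 0.02564391209780168 ((0.6450031995773315, 0.006198801100254059), (0.1160150021314621, 0.14502163231372833), 12.344025611877441)
rim 1717 0.03869372991832553 ((0.6588597893714905, 0.007129237055778503), (0.14244017004966736, 0.15050889551639557), 11.75153923034668)
```

```bash
cat > ov.py <<'E'
from h import *
def rot(yaw): return R.from_euler("z",yaw).as_matrix()
def draw(im,p,pts,col,crop,s,closed=True):
    q=(proj(p,pts)-[crop[0],crop[1]]+.5)*s-.5
    cv2.polylines(im,[np.round(q*8).astype(np.int32)],closed,col,1,cv2.LINE_AA,3)
def rect(cx,cy,w,h,z): return np.array([[cx-w/2,cy-h/2,z],[cx+w/2,cy-h/2,z],[cx+w/2,cy+h/2,z],[cx-w/2,cy+h/2,z]])
def show(name,src,crop,s,items,out):
    im=cv2.imread(src)[crop[1]:crop[3],crop[0]:crop[2]]; im=cv2.resize(im,None,fx=s,fy=s,interpolation=cv2.INTER_NEAREST)
    p=camera_params(name)
    for pts,col in items: draw(im,p,pts,col,crop,s)
    cv2.imwrite(out,im)
def charger(x,y,yaw):
    T=lambda q:q@rot(yaw).T+[x,y,.026]
    return [(T(rect(0,0,.060,.120,0)),(0,0,255)),(T(rect(0,0,.060,.120,.012)),(0,255,255))]
def frame(px,py,pz,yaw,tilt):
    # pack frame (x up the slope)
    return rot(yaw)@R.from_euler("y",-tilt).as_matrix(),np.array([px,py,pz])
def pack(px,py,pz,yaw,tilt):
    Rm,t=frame(px,py,pz,yaw,tilt)
    T=lambda q:q@Rm.T+t
    return [(T(rect(0,0,.052,.112,.023)),(0,0,255)),(T(rect(0,0,.052,.112,-.009)),(0,255,255)),
      (T(np.array([[-.033,-.018,-.005],[-.033,.018,-.005],[-.033,.018,.021],[-.033,-.018,.021]])),(0,255,0))]
E
cat > a.py <<'E'
from ov import *
import sys
ch=(0.645,-0.002,0.205); pk=(0.603,0.256,0.113,-0.153,0.44)
ch=eval(sys.argv[1]) if len(sys.argv)>1 else ch; pk=eval(sys.argv[2]) if len(sys.argv)>2 else pk
k=sys.argv[3] if len(sys.argv)>3 else "1"
A=lambda n,c,s,i,o: show(n,f"pics/{n}0.png",c,s,i,f"pics/{o}{k}.png")
A("top",(175,135,355,235),4,charger(*ch)+pack(*pk),"ovt"); A("side",(255,140,415,265),5,charger(*ch)+pack(*pk),"ovs")
E
python3 a.py
```

```text
(no output)
```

View pics/ovt1.png

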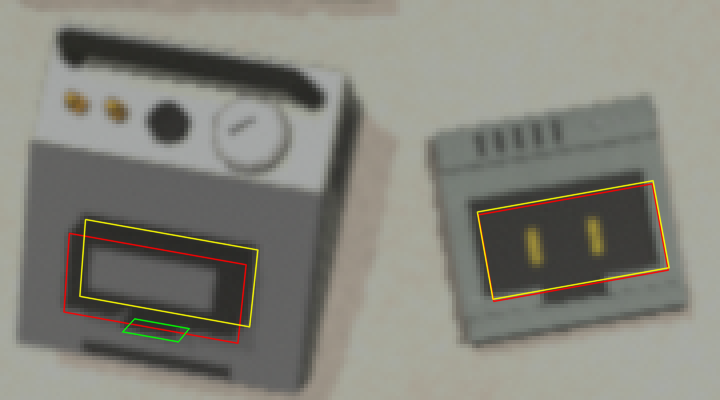

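View pics/ovs1.png

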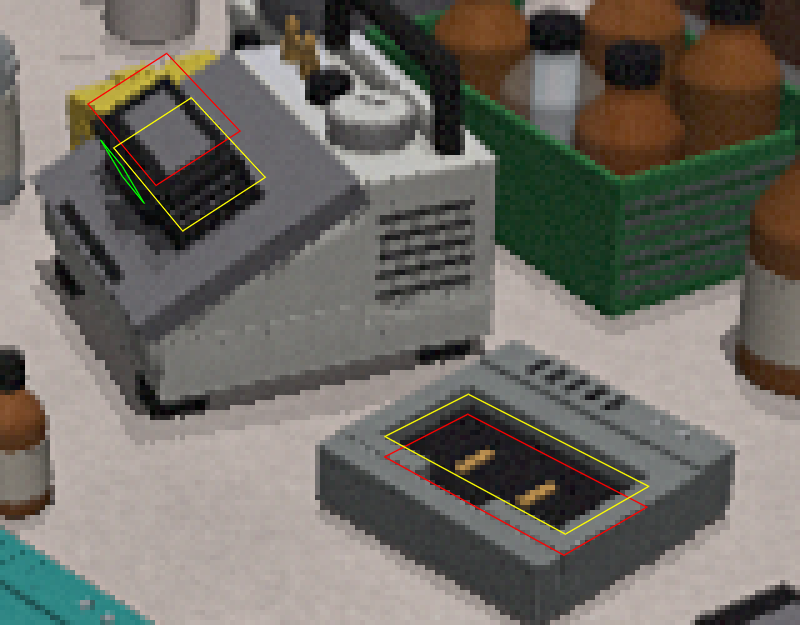

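Run:
```python
import cv2,numpy as np
t=cv2.imread("pics/top0.png");s=cv2.imread("pics/side0.png")
def z(im,c,f,o):
    a=cv2.resize(im[c[1]:c[3],c[0]:c[2]],None,fx=f,fy=f,interpolation=cv2.INTER_CUBIC)
    a=np.clip(a.astype(float)*1.6,0,255).astype(np.uint8)
    for u in range(c[0],c[2],10): cv2.putText(a,str(u),(int((u-c[0]+.5)*f),8),0,.3,(255,0,255)); cv2.line(a,(int((u-c[0]+.5)*f),10),(int((u-c[0]+.5)*f),16),(255,0,255))
    for v in range(c[1],c[3],10): cv2.putText(a,str(v),(0,int((v-c[1]+.5)*f)),0,.3,(255,0,255)); cv2.line(a,(20,int((v-c[1]+.5)*f)),(26,int((v-c[1]+.5)*f)),(255,0,255))
    cv2.imwrite(o,a)
z(t,(280,152,355,225),8,"pics/zt_ch.png");z(s,(315,205,407,265),8,"pics/zs_ch.png")
z(t,(178,175,262,240),9,"pics/zt_pk.png");z(s,(260,145,330,200),10,"pics/zs_pk.png")
```

```text
(no output)
```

View pics/zt_ch.png

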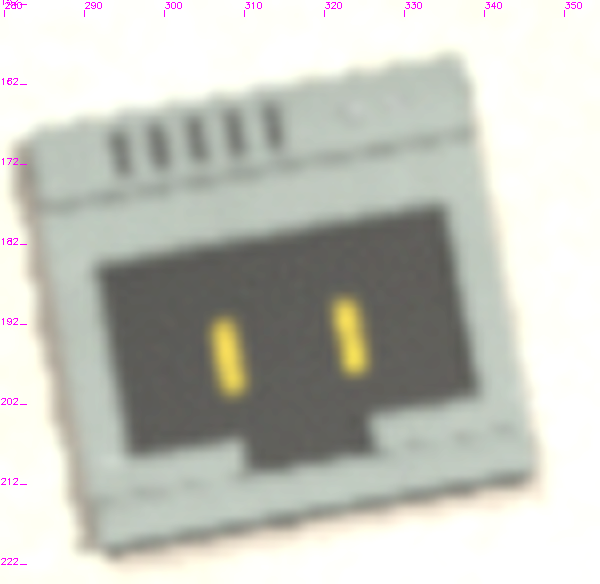

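View pics/zs_ch.png

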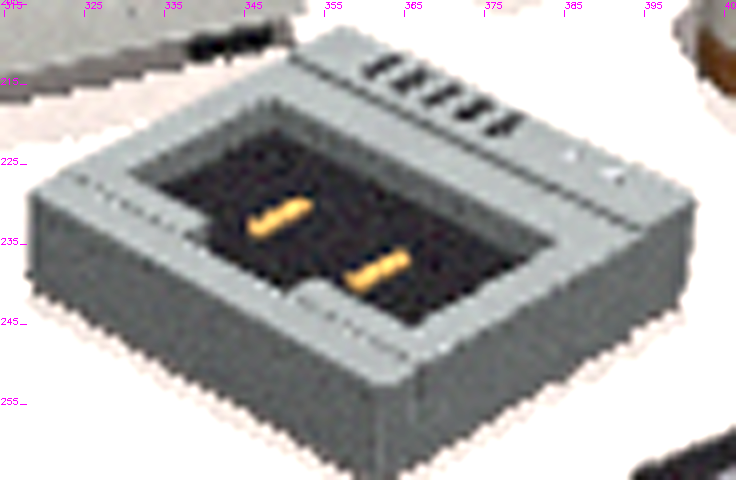

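View pics/zt_pk.png

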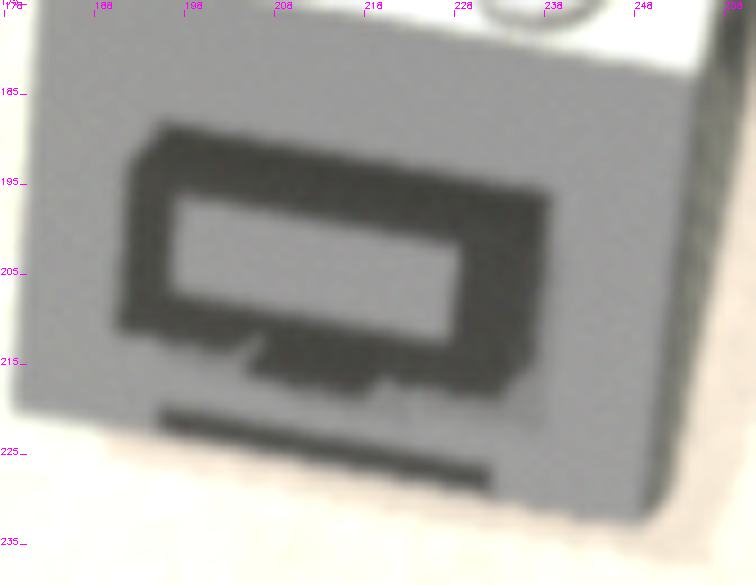

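View pics/zs_pk.png

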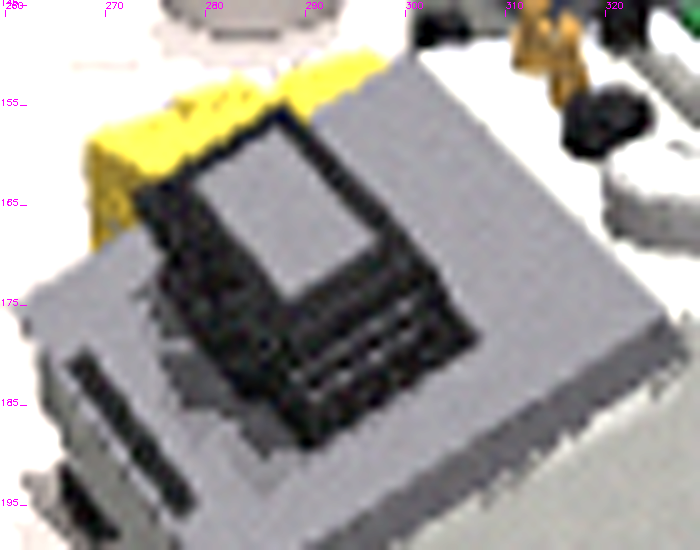

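```bash
cat > lsq.py <<'E'
from ov import *
from scipy.optimize import least_squares as LS
P={n:camera_params(n) for n in("side","top")}
for n in P: print(n,"cam at",(-np.array(P[n]["R"]).T@P[n]["t"]).round(3))
px=lambda a,c,f:np.array(a)/f-.5+.5/f+np.array(c)
ct=px([(96,266),(444,206),(480,392),(130,457)],(280,152),8)
mt=np.array([[.03,.06,0],[.03,-.06,0],[-.03,-.06,.012],[-.03,.06,.012]])
cs=px([(270,98),(553,240),(130,175),(410,325)],(315,205),8)
ms=np.array([[.03,.06,.012],[.03,-.06,.012],[-.03,.06,.012],[-.03,-.06,.012]])
def rc(q,use=("t","s")):
    T=lambda m:m@rot(q[2]).T+[q[0],q[1],.026]
    r=[]
    if "t" in use:r.append((proj(P["top"],T(mt))-ct).ravel())
    if "s" in use:r.append((proj(P["side"],T(ms))-cs).ravel())
    return np.concatenate(r)
for use in("t","s","ts"):
    o=LS(rc,[.645,0,.17],args=(use,)); print("charger",use,o.x.round(4),o.fun.round(1))
a,b,c=.026,.056,.023
pt=px([(135,160),(160,122),(550,190),(535,350),(500,395),(118,328)],(178,175),9)
qt=np.array([[a,b,c],[a,b,-.009],[a,-b,-.009],[-a,-b,-.009],[-a,-b,c],[-a,b,c]])
ps=px([(282,103),(478,340),(310,448),(140,195),(435,270)],(260,145),10)
qs=np.array([[a,b,c],[a,-b,-.009],[-a,-b,-.009],[-a,b,c],[a,-b,c]])
def rp(q,use):
    Rm,t=frame(*q); T=lambda m:m@Rm.T+t
    r=[[ (q[3]+.153)*100,(q[4]-.44)*200]]
    if "t" in use:r.append((proj(P["top"],T(qt))-pt).ravel())
    else: pass
    if "s" in use:r.append((proj(P["side"],T(qs))-ps).ravel())
    return np.concatenate(r)
for use in("t","s","ts"):
    o=LS(rp,[.605,.255,.1,-.153,.44],args=(use,)); print("pack",use,o.x.round(4));print(o.fun[2:].round(1))
E
python3 lsq.py
```

```text
side cam at [ 0.033 -0.816  0.676]
top cam at [ 0.449 -0.005  1.314]
charger t [0.6503 0.0043 0.2052] [ 0.2  1.4  0.2  1.2 -0.1 -1.2 -0.4 -1.4]
charger s [0.647  0.0039 0.1937] [-0.5  0.3 -0.4  1.   0.2 -1.1  0.7 -0.3]
charger ts [0.6489 0.0046 0.2   ] [ 0.1  1.8  0.2  1.8 -0.2 -0.5 -0.6 -1.  -0.2 -0.   0.1  0.6  0.6 -1.3
  1.3 -0.7]
pack t [ 0.6098  0.2613  0.091  -0.1496  0.4404]
[-0.4 -0.8  0.7  0.1 -0.3 -0.1 -0.6  1.   0.4 -0.   0.2 -0.1]
pack s [ 0.6212  0.2891  0.0826 -0.1538  0.4396]
[ 0.5  0.1 -0.1  0.5  0.8  0.1 -0.5  0.7 -0.7 -1.3]
pack ts [ 0.6078  0.2606  0.0974 -0.1526  0.4402]
[-0.8 -0.4  0.4  0.4 -0.4  0.3 -0.8  1.5  0.2  0.5 -0.2  0.3  1.  -0.4
  1.   0.7  1.4  0.5 -0.4  0.5  0.3 -1.4]
```

```bash
cat >> lsq.py <<'E'
print("---")
def rc2(q,use):
    s=np.array([q[3]/.06,q[4]/.12,1]); T=lambda m:(m*s)@rot(q[2]).T+[q[0],q[1],.026]
    r=[]
    if "t" in use:r.append((proj(P["top"],T(mt))-ct).ravel())
    if "s" in use:r.append((proj(P["side"],T(ms))-cs).ravel())
    return np.concatenate(r)
for use in("t","s","ts"):
    o=LS(rc2,[.645,0,.17,.06,.12],args=(use,)); print("charger",use,o.x.round(4),o.fun.round(1))
def rp2(q,use):
    Rm,t=frame(*q[:5]); n=Rm[:,2]
    return np.r_[rp(q,use),[((np.array([.6264,.251,.0999])-t)@n+.009)/.001*.5,((np.array([.615,.2354,.0988])-t)@n+.009)/.001*.25]]
o=LS(rp2,[.605,.255,.1,-.153,.44],args=("ts",)); print("pack",o.x.round(4));print(o.fun.round(1))
E
python3 lsq.py|sed -n '/---/,$p'; python3 a.py "(.649,.0045,.2)" "(.6075,.260,.0990,-.153,.44)" 2
```

```text
---
charger t [0.6504 0.0043 0.2051 0.0671 0.1196] [ 0.1  0.1 -0.1 -0.1  0.1  0.1 -0.1 -0.1]
charger s [0.6471 0.0037 0.2172 0.0652 0.1167] [ 0.1  0.3  0.   0.  -0.2 -0.1  0.1 -0.2]
charger ts [0.649  0.0046 0.2078 0.0662 0.1186] [ 0.1  0.8 -0.4  0.5 -0.2  0.4  0.   0.2  0.7 -0.3  0.8 -0.2 -0.1 -0.7
  0.4 -0.3]
pack [ 0.6073  0.2599  0.0988 -0.153   0.4404]
[-0.   0.1 -0.7 -0.3  0.5  0.5 -0.3  0.5 -0.6  1.7  0.3  0.7 -0.2  0.4
  0.9 -0.7  0.9  0.4  1.3  0.2 -0.5  0.1  0.2 -1.8  0.7  1. ]
```

View pics/ovt2.png

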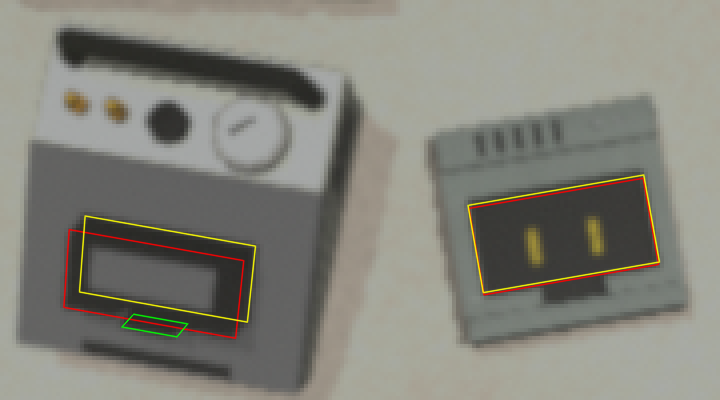

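View pics/ovs2.png

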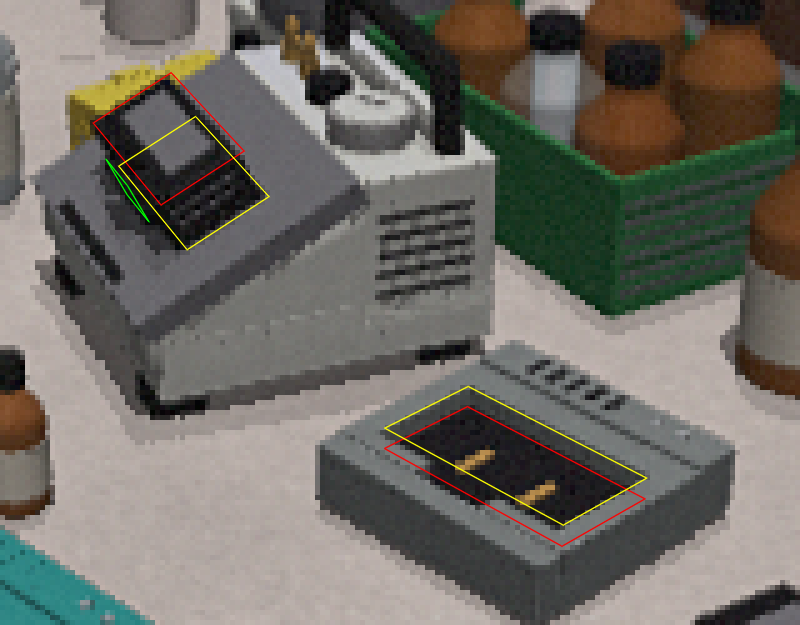

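```bash
cat > tg.py <<'E'
from ov import *
PK=(.607,.260,.099,-.153,.44)
def cur():
    s=read_state(); q=np.array(s["tool_rot"]); return np.array(s["position"]),R.from_quat(q[[1,2,3,0]]),s
def packtool(h,dx=0,dy=0,pk=PK):
    Rm,t=frame(*pk); x,y,z=Rm.T
    Rt=np.c_[np.cross(x,-z),x,-z]   # tool x = y x z
    return t+Rm@[dx,dy,h],R.from_matrix(Rt)
def delta(pos,Rt,c=None):
    p,r,_=cur() if c is None else c
    d=r.inv().apply(pos-p); w=(r.inv()*Rt).as_rotvec(degrees=True)
    return np.r_[d.round(4),w.round(2)]
E
python3 - <<'E'
from tg import *
p,r,s=cur(); print(p,r.as_matrix().round(3),s["time_s"])
t,Rt=packtool(.10); print(t.round(3),delta(t,Rt))
E
```

```text
[0.19532726 0.59369455 0.19489447] [[-0.95   0.313  0.   ]
 [ 0.313  0.95   0.   ]
 [-0.     0.    -1.   ]] 0.9
[0.565 0.266 0.189] [-4.533e-01 -1.953e-01  5.400e-03 -2.089e+01 -1.770e+01  7.916e+01]
```

{"api": "apply_moves", "payload": {"moves": [[[-0.05, -0.02, -0.06, 0, 0, 0], [-0.11, -0.05, -0.1, -3, -2, 10], [-0.17, -0.08, -0.1, -5, -4, 20], [-0.22, -0.1, -0.1, -8, -7, 30], [-0.28, -0.13, -0.1, -11, -9, 40], [-0.34, -0.15, -0.1, -13, -11, 50], [-0.4, -0.175, -0.1, -16, -13, 60], [-0.45, -0.195, -0.08, -19, -16, 70], [-0.453, -0.195, -0.04, -21, -17.7, 79.2], [-0.453, -0.195, 0.005, -21, -17.7, 79.2]]], "gripper": 1, "force": 30}}

```text
time_s: 2.15
position: [0.5655, 0.2659, 0.1889]
tool_rot: [0.166, 0.742, 0.633, 0.143]
contact_force: [0.5, 2.7, -0.2]
grip_width: 0.0853
```

Run:
```python
from tg import *
p,r,s=cur(); print(p,s["time_s"],s["joint_pos"].round(2))
for h in(.10,-.007):
    t,Rt=packtool(h); print(t.round(3),delta(t,Rt))
for n in("side","top"):
    im,_=capture(n); c=(230,80,390,220) if n=="side" else (150,120,310,260)
    cv2.imwrite(f"pics/{n}h.png",cv2.resize(im[c[1]:c[3],c[0]:c[2]],None,fx=4,fy=4,interpolation=3))
```

```text
[0.56548608 0.26593484 0.18889935] 2.15 [-1.1   0.42  0.48  1.98  0.28  0.5  -1.07]
[0.565 0.266 0.189] [ 0.0005 -0.0004 -0.0008  0.15   -0.02   -0.28  ]
[0.61  0.26  0.093] [ 0.0004 -0.0006  0.1062  0.15   -0.02   -0.28  ]
```

View pics/sideh.png

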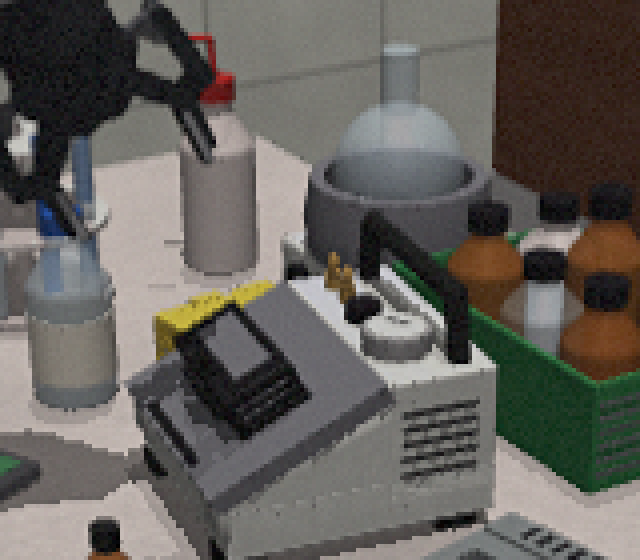

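View pics/toph.png

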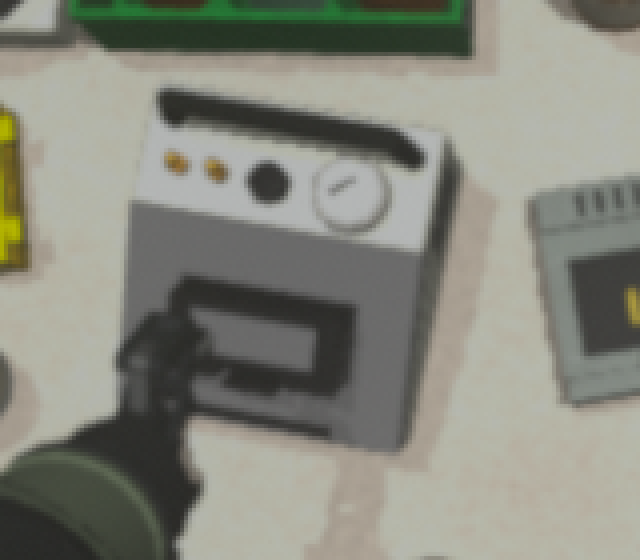

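Run:
```python
from tg import *
p,r,s=cur(); print(p.round(4),s["time_s"],s["qd"].round(3)); M=r.as_matrix();print(M.round(3))
tip=[p,p+M@[0,.0425,-.013],p+M@[0,-.0425,-.013],p+M@[0,0,-.1]]
for n,c in(("side",(230,80)),("top",(150,120))):
    q=(proj(camera_params(n),tip)-c+.5)*4; print(n,q.round(0).tolist())
```

```text
[0.5629 0.2656 0.1861] 2.25 [-0.004 -0.079  0.008 -0.078  0.004  0.102  0.035]
[[ 0.153  0.895  0.418]
 [ 0.988 -0.137 -0.068]
 [-0.004  0.424 -0.906]]
side [[179.0, 265.0], [225.0, 215.0], [115.0, 285.0], [107.0, 138.0]]
top [[219.0, 388.0], [218.0, 327.0], [208.0, 462.0], [165.0, 446.0]]
```

Run:
```python
from tg import *
for n in("side","top"):
    im,_=capture(n); c=(230,80,390,220) if n=="side" else (150,120,310,260)
    p,r,s=cur(); M=r.as_matrix(); print(p.round(4),s["time_s"])
    tip=[p,p+M@[0,.0425,-.013],p+M@[0,-.0425,-.013],p+M@[0,0,-.1]]
    a=cv2.resize(im[c[1]:c[3],c[0]:c[2]],None,fx=4,fy=4,interpolation=3)
    for q in proj(camera_params(n),tip): cv2.circle(a,tuple(int(v) for v in (q-c[:2]+.5)*4),4,(0,0,255),1)
    cv2.imwrite(f"pics/{n}h2.png",a)
```

```text
[0.5641 0.2663 0.1889] 2.3
[0.5649 0.267  0.1907] 2.35
```

View pics/sideh2.png

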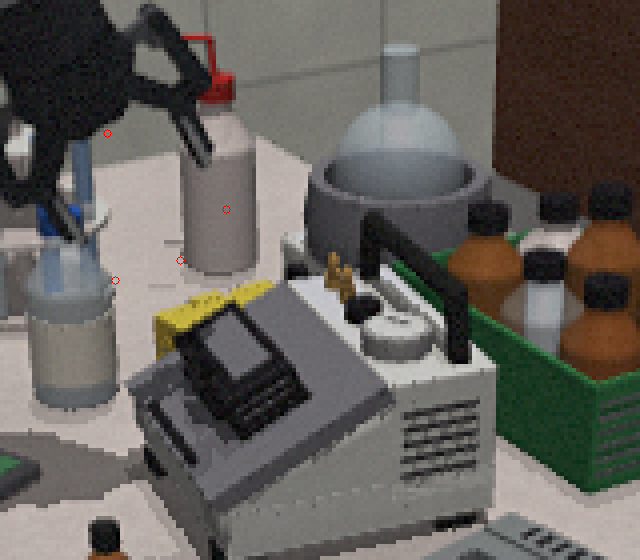

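View pics/toph2.png

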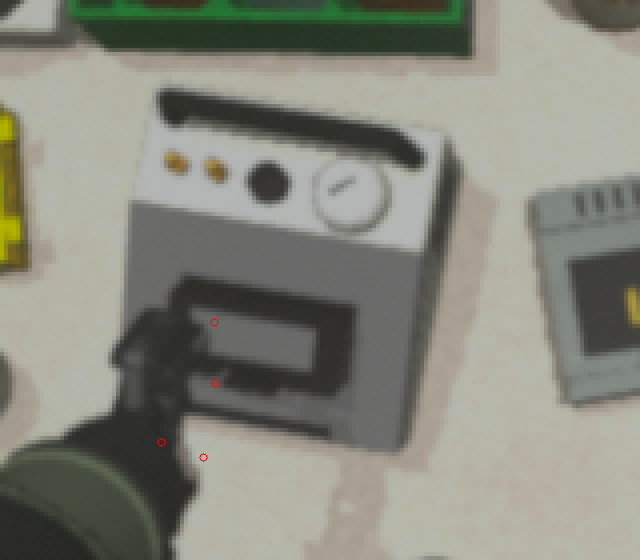

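Run:
```python
from tg import *
M=R.from_quat([.158239,.987400,-.000582,-.00006]).as_matrix(); p=np.array([.1952,.5935,.1946])
tip=[p,p+M@[0,.0425,-.013],p+M@[0,-.0425,-.013],p+M@[0,0,-.073]]
for n,c in(("side",(40,20,140,140)),("top",(0,340,100,420))):
    im=cv2.imread(f"pics/{n}0.png")
    a=cv2.resize(im[c[1]:c[3],c[0]:c[2]],None,fx=5,fy=5,interpolation=3)
    qq=proj(camera_params(n),tip);print(qq.round(0).tolist())
    for q in qq: cv2.circle(a,tuple(int(v) for v in (q-c[:2]+.5)*5),4,(0,0,255),1)
    cv2.imwrite(f"pics/{n}st.png",a)
    # robot base axis circle
    print(n,proj(camera_params(n),[[0,0,0],[0,0,.1]]).round(0).tolist())
print(read_state()["joint_pos"])
```

```text
[[102.0, 132.0], [103.0, 122.0], [98.0, 133.0], [95.0, 106.0]]
side [[83.0, 341.0], [69.0, 301.0]]
[[64.0, 366.0], [46.0, 361.0], [78.0, 374.0], [48.0, 373.0]]
top [[311.0, 431.0], [311.0, 445.0]]
[-1.09696602  0.42012595  0.47920371  1.97511374  0.2788831   0.50250084
 -1.06193522]
```

View pics/sidest.png

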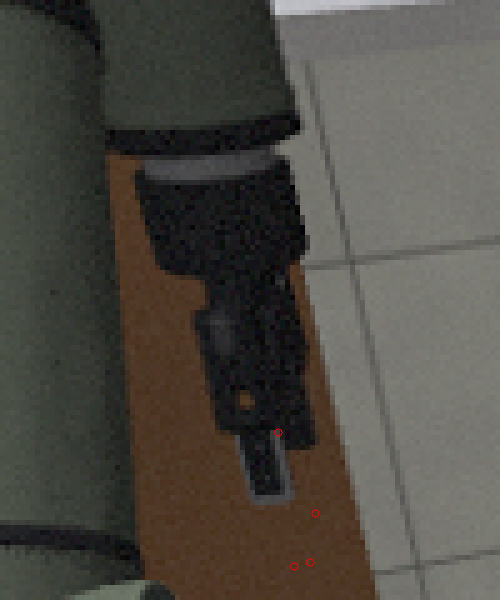

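View pics/topst.png

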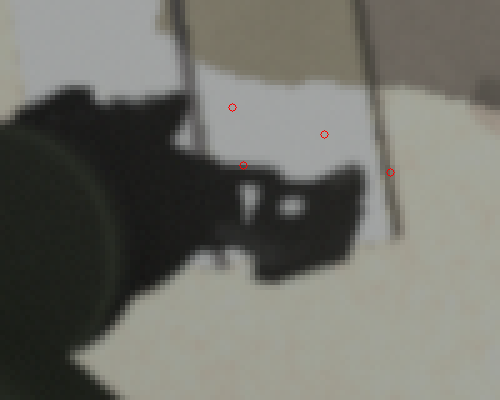

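Run:
```python
from tg import *
p,r,s=cur();M=r.as_matrix();print(p.round(4),s["time_s"])
for n in("side","top"):
    P=camera_params(n); im,d=capture(n); d0=np.load(f"pics/{n}0.npy")
    np.save(f"pics/{n}h3.npy",d); cv2.imwrite(f"pics/{n}h3.png",im)
    X=cloud(P,d); m=(d>0)&(d0>0)&(d<d0-.03)&(abs(X-p).max(2)<.2)
    L=(X[m]-p)@M   # tool frame
    uv=np.argwhere(m)
    print(n,m.sum())
    far=np.sort(L[:,2])[-12:]; print("max tool z",far.round(3))
    for lo in np.arange(-.16,.04,.01):
        k=(L[:,2]>lo)&(L[:,2]<=lo+.01)
        if k.sum()>3: print(round(lo,3),k.sum(),"x",np.percentile(L[k,0],[5,50,95]).round(3),"y",np.percentile(L[k,1],[5,50,95]).round(3))
```

```text
[0.5649 0.267  0.1907] 2.35
side 2108
max tool z [-0.057 -0.057 -0.057 -0.056 -0.056 -0.055 -0.054 -0.053 -0.053 -0.053
 -0.052 -0.051]
-0.16 185 x [-0.015 -0.01   0.005] y [-0.066 -0.007  0.061]
-0.15 249 x [-0.02  -0.011 -0.003] y [-0.065 -0.002  0.06 ]
-0.14 184 x [-0.022 -0.014 -0.006] y [-0.066 -0.004  0.063]
-0.13 150 x [-0.02  -0.014  0.007] y [-0.069  0.     0.066]
-0.12 179 x [-0.018 -0.011  0.009] y [-0.07  -0.006  0.065]
-0.11 147 x [-0.016 -0.011  0.009] y [-0.071 -0.038  0.068]
-0.1 59 x [-0.015 -0.011 -0.005] y [-0.062  0.043  0.065]
-0.09 46 x [-0.012 -0.008  0.   ] y [-0.055 -0.043  0.054]
-0.08 46 x [-0.012 -0.008  0.004] y [-0.055  0.043  0.055]
-0.07 43 x [-0.012 -0.009 -0.002] y [-0.055  0.042  0.055]
-0.06 22 x [-0.013 -0.008  0.003] y [-0.049  0.043  0.052]
top 836
max tool z [-0.056 -0.056 -0.055 -0.055 -0.055 -0.054 -0.053 -0.053 -0.052 -0.052
 -0.05  -0.048]
-0.16 114 x [-0.01   0.001  0.012] y [0.04  0.061 0.07 ]
-0.15 89 x [-0.012 -0.003  0.011] y [0.026 0.049 0.071]
-0.14 64 x [-0.016 -0.009  0.012] y [0.02  0.059 0.073]
-0.13 57 x [-0.014 -0.007  0.017] y [0.025 0.069 0.074]
-0.12 60 x [-0.014 -0.007  0.012] y [0.032 0.042 0.075]
-0.11 73 x [-0.009 -0.004  0.01 ] y [-0.004  0.07   0.076]
-0.1 15 x [-0.01  -0.009  0.004] y [-0.054  0.053  0.076]
-0.08 13 x [-0.008 -0.006 -0.003] y [0.011 0.05  0.057]
-0.07 18 x [-0.008 -0.007 -0.002] y [-0.045  0.05   0.059]
-0.06 16 x [-0.008 -0.005 -0.002] y [-0.043  0.003  0.052]
```

{"api": "apply_moves", "payload": {"moves": [[[0, 0, 0, 0, 0, 0], [0, 0, 0, 0, 0, 0], [0, 0, 0, 0, 0, 0], [0, 0, 0, 0, 0, 0], [0, 0, 0, 0, 0, 0], [0, 0, 0, 0, 0, 0]]], "gripper": 0.6}}

```text
time_s: 3.2
position: [0.5647, 0.2669, 0.1898]
tool_rot: [0.166, 0.741, 0.635, 0.143]
contact_force: [0.3, 0.0, -1.0]
grip_width: 0.0514
```

```bash
cat > tips.py <<'E'
from tg import *
p,r,s=cur();M=r.as_matrix();print(p.round(4),s["time_s"],s["grip_width"])
for n in("side","top"):
    P=camera_params(n); im,d=capture(n); d0=np.load(f"pics/{n}0.npy")
    cv2.imwrite(f"pics/{n}h4.png",im)
    X=cloud(P,d); m=(d>0)&(d0>0)&(d<d0-.03)&(abs(X-p).max(2)<.2)
    L=(X[m]-p)@M
    print(n,m.sum())
    far=np.sort(L[:,2])[-12:]; print("max tool z",far.round(3))
    for lo in np.arange(-.12,.04,.01):
        k=(L[:,2]>lo)&(L[:,2]<=lo+.01)
        if k.sum()>3: print(round(lo,3),k.sum(),"x",np.percentile(L[k,0],[5,50,95]).round(3),"y",np.percentile(L[k,1],[5,50,95]).round(3))
E
python3 tips.py
```

```text
[0.5647 0.2669 0.1898] 3.2 0.05142915729573244
side 2063
max tool z [-0.048 -0.048 -0.048 -0.047 -0.047 -0.046 -0.046 -0.045 -0.045 -0.044
 -0.044 -0.043]
-0.12 144 x [-0.019 -0.012  0.004] y [-0.059 -0.004  0.057]
-0.11 91 x [-0.019 -0.013  0.008] y [-0.057  0.021  0.057]
-0.1 122 x [-0.016 -0.011  0.007] y [-0.055 -0.028  0.052]
-0.09 54 x [-0.015 -0.009 -0.004] y [-0.048  0.027  0.048]
-0.08 47 x [-0.013 -0.008  0.001] y [-0.038  0.025  0.037]
-0.07 44 x [-0.013 -0.009  0.004] y [-0.038 -0.     0.037]
-0.06 45 x [-0.013 -0.009  0.003] y [-0.038  0.026  0.037]
-0.05 18 x [-0.013 -0.009  0.002] y [-0.033  0.025  0.032]
top 778
max tool z [-0.044 -0.044 -0.044 -0.044 -0.042 -0.042 -0.042 -0.041 -0.041 -0.041
 -0.04  -0.039]
-0.12 38 x [-0.014 -0.009  0.007] y [0.021 0.034 0.065]
-0.11 50 x [-0.014 -0.007  0.011] y [-0.02   0.033  0.062]
-0.1 35 x [-0.01  -0.006  0.007] y [-0.052  0.041  0.059]
-0.09 24 x [-0.01  -0.007  0.007] y [0.029 0.036 0.057]
-0.08 8 x [-0.009 -0.006 -0.004] y [-0.029 -0.024  0.039]
-0.07 22 x [-0.008 -0.006 -0.   ] y [-0.028 -0.023  0.039]
-0.06 23 x [-0.008 -0.004  0.002] y [-0.026 -0.022  0.039]
-0.05 19 x [-0.008 -0.003  0.008] y [-0.025 -0.023  0.033]
```

The depth from both cameras puts the fingertips about 42 mm short of the reported TCP along tool z, with the lateral position correct. I'll plan from the tips as seen and confirm by touch.

Run:
```python
from tg import *
for h in (0,-.05):
    t,Rt=packtool(h); print(t.round(3),delta(t,Rt))
```

```text
[0.607 0.26  0.099] [-0.0005 -0.      0.1005  0.07   -0.05   -0.06  ]
[0.628 0.257 0.054] [-5.000e-04 -1.000e-04  1.505e-01  7.000e-02 -5.000e-02 -6.000e-02]
```

{"api": "apply_moves", "payload": {"moves": [[[0, 0, 0, 0, 0, 0], [0, 0, 0.01, 0, 0, 0], [0, 0, 0.03, 0, 0, 0], [0, 0, 0.055, 0, 0, 0], [0, 0, 0.08, 0, 0, 0], [0, 0, 0.1, 0, 0, 0], [0, 0, 0.115, 0, 0, 0], [0, 0, 0.125, 0, 0, 0], [0, 0, 0.13, 0, 0, 0], [0, 0, 0.13, 0, 0, 0]]], "gripper": 1}}

```text
time_s: 4.55
position: [0.6196, 0.2586, 0.0724]
tool_rot: [0.166, 0.741, 0.635, 0.143]
contact_force: [0.2, 0.6, -0.4]
grip_width: 0.0851
```

```bash
python3 - <<'E'
from tg import *
p,r,s=cur(); print(p.round(4),s["contact_force"].round(2),s["time_s"])
t,Rt=packtool(-.05); print(delta(t,Rt))
for n in("side","top"):
    im,d=capture(n); c=(230,100,350,215) if n=="side" else (170,150,290,250)
    a=cv2.resize(im[c[1]:c[3],c[0]:c[2]],None,fx=5,fy=5,interpolation=3); a=np.clip(a*1.5,0,255).astype(np.uint8)
    cv2.imwrite(f"pics/{n}g.png",a); np.save(f"pics/{n}g.npy",d)
E
sed -i 's/h4.png/h5.png/' tips.py
```

```text
[0.6196 0.2586 0.0724] [ 0.19  0.63 -0.44] 4.55
[-0.0006 -0.0002  0.0205  0.08   -0.06   -0.06  ]
```

View pics/sideg.png

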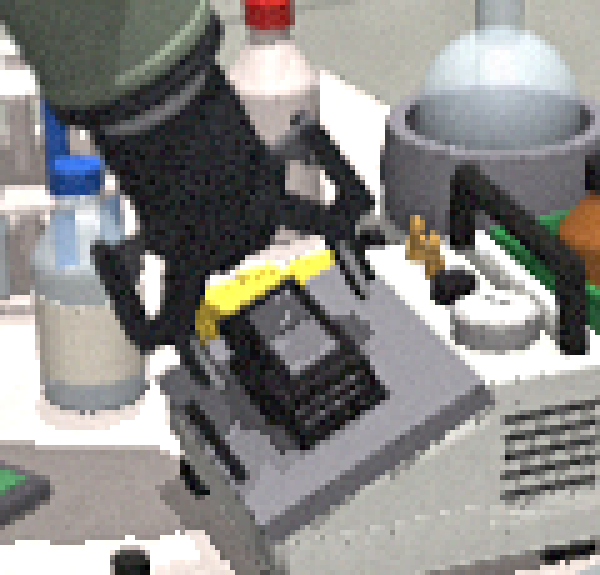

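View pics/topg.png

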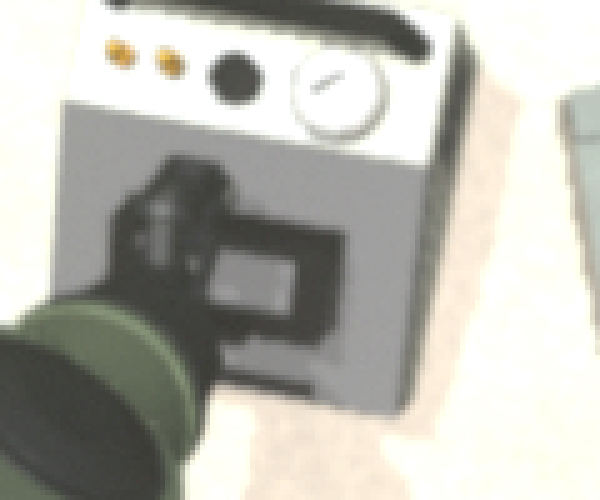

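Run:
```python
from tg import *
p,r,s=cur();M=r.as_matrix()
for n in("side","top"):
    P=camera_params(n); d=np.load(f"pics/{n}g.npy"); d0=np.load(f"pics/{n}0.npy")
    X0=cloud(P,d0); L0=((X0.reshape(-1,3)-p)@M)
    # gripper points
    X=cloud(P,d); m=(d>0)&(d0>0)&(d<d0-.012); L=(X[m]-p)@M
    L=L[(abs(L[:,0])<.05)&(abs(L[:,1])<.09)]
    for lo in np.arange(-.1,-.03,.01):
        k=(L[:,2]>lo)&(L[:,2]<=lo+.01)
        if k.sum()>3: print(n,round(lo,3),k.sum(),"x",np.percentile(L[k,0],[3,50,97]).round(3),"y",np.percentile(L[k,1],[3,50,97]).round(3))
    # pack top & deck in tool frame
    near=(abs(L0[:,0])<.09)&(abs(L0[:,1])<.06)
    h,e=np.histogram(L0[near,2],bins=np.arange(-.08,.02,.003)); print("z hist",list(zip(e.round(3),h)))
    t=near&(L0[:,2]<-.042)&(L0[:,2]>-.062); print("top face x",np.percentile(L0[t,0],[2,50,98]).round(3),"y",np.percentile(L0[t,1],[2,50,98]).round(3),t.sum())
```

```text
side -0.1 52 x [-0.015 -0.011 -0.005] y [-0.072 -0.     0.067]
side -0.09 34 x [-0.014 -0.01   0.001] y [-0.055  0.043  0.055]
side -0.08 41 x [-0.014 -0.008  0.005] y [-0.056 -0.044  0.053]
side -0.07 39 x [-0.015 -0.01   0.004] y [-0.056  0.043  0.056]
side -0.06 17 x [-0.013 -0.009  0.005] y [-0.052  0.042  0.052]
z hist [(np.float64(-0.08), np.int64(0)), (np.float64(-0.077), np.int64(0)), (np.float64(-0.074), np.int64(0)), (np.float64(-0.071), np.int64(0)), (np.float64(-0.068), np.int64(0)), (np.float64(-0.065), np.int64(0)), (np.float64(-0.062), np.int64(9)), (np.float64(-0.059), np.int64(200)), (np.float64(-0.056), np.int64(191)), (np.float64(-0.053), np.int64(36)), (np.float64(-0.05), np.int64(38)), (np.float64(-0.047), np.int64(19)), (np.float64(-0.044), np.int64(25)), (np.float64(-0.041), np.int64(27)), (np.float64(-0.038), np.int64(29)), (np.float64(-0.035), np.int64(22)), (np.float64(-0.032), np.int64(24)), (np.float64(-0.029), np.int64(108)), (np.float64(-0.026), np.int64(630)), (np.float64(-0.023), np.int64(188)), (np.float64(-0.02), np.int64(6)), (np.float64(-0.017), np
[... 1231 characters left out ...]
)), (np.float64(-0.035), np.int64(24)), (np.float64(-0.032), np.int64(27)), (np.float64(-0.029), np.int64(62)), (np.float64(-0.026), np.int64(417)), (np.float64(-0.023), np.int64(949)), (np.float64(-0.02), np.int64(489)), (np.float64(-0.017), np.int64(71)), (np.float64(-0.014), np.int64(24)), (np.float64(-0.011), np.int64(10)), (np.float64(-0.008), np.int64(1)), (np.float64(-0.005), np.int64(1)), (np.float64(-0.002), np.int64(0)), (np.float64(0.001), np.int64(0)), (np.float64(0.004), np.int64(0)), (np.float64(0.007), np.int64(0)), (np.float64(0.01), np.int64(0)), (np.float64(0.013), np.int64(0)), (np.float64(0.016), np.int64(0))]
top face x [-0.056 -0.002  0.052] y [-0.029  0.002  0.026] 888
```

The pack top is at tool z ≈ -56 mm and the deck at ≈ -24 mm. I'll go down 15 mm, which keeps the tips about 4 mm off the deck, and pinch.

{"api": "apply_moves", "payload": {"moves": [[[-0.001, -0.001, 0.006, 0, 0, 0], [-0.001, -0.001, 0.011, 0, 0, 0], [-0.001, -0.001, 0.015, 0, 0, 0], [-0.001, -0.001, 0.015, 0, 0, 0]]]}}

```text
time_s: 5.15
position: [0.6249, 0.2565, 0.058]
tool_rot: [0.166, 0.741, 0.635, 0.143]
contact_force: [0.5, -0.7, 0.0]
grip_width: 0.0853
```

{"api": "apply_moves", "payload": {"moves": [[[0, 0, 0, 0, 0, 0], [0, 0, 0, 0, 0, 0], [0, 0, 0, 0, 0, 0], [0, 0, 0, 0, 0, 0], [0, 0, 0, 0, 0, 0], [0, 0, 0, 0, 0, 0], [0, 0, 0, 0, 0, 0]]], "gripper": 0.5, "force": 30}}

```text
time_s: 6.02
position: [0.6246, 0.257, 0.0588]
tool_rot: [0.166, 0.741, 0.635, 0.143]
contact_force: [-7.6, 0.5, 11.4]
grip_width: 0.051
```

Run:
```python
from tg import *
p,r,s=cur(); print(p.round(4),s["contact_force"].round(2),s["wrist_torque"].round(2),s["time_s"],s["grip_width"])
im,d=capture("side"); c=(230,100,350,215)
a=cv2.resize(im[c[1]:c[3],c[0]:c[2]],None,fx=5,fy=5,interpolation=3); a=np.clip(a*1.5,0,255).astype(np.uint8)
cv2.imwrite(f"pics/sideg2.png",a)
```

```text
[0.6246 0.257  0.0588] [-7.6   0.53 11.43] [-0.03  1.41 -0.16] 6.025 0.051008226884170255
```

View pics/sideg2.png

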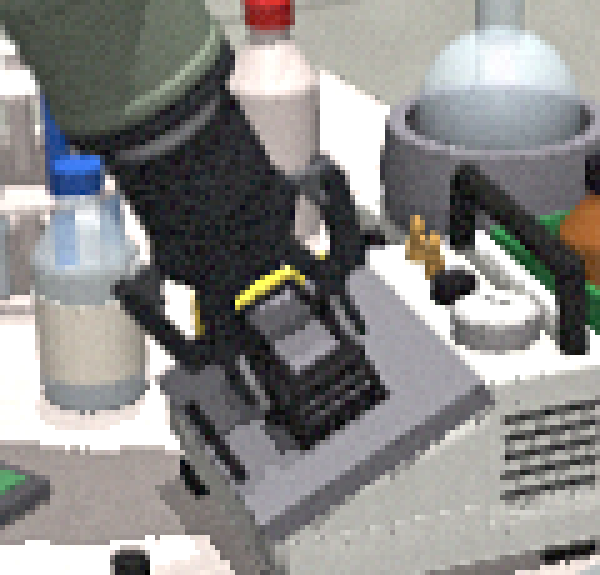

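{"api": "apply_moves", "payload": {"moves": [[[0, -0.0005, -0.001, 1, 0, 0], [0, -0.0013, -0.0018, 2.5, 0, 0], [0, -0.002, -0.0025, 4, 0, 0], [0, -0.0035, -0.0035, 6, 0, 0], [0, -0.0047, -0.0047, 8, 0, 0], [0, -0.0047, -0.0047, 8, 0, 0]]]}}

```text
time_s: 6.82
position: [0.6192, 0.2571, 0.0608]
tool_rot: [0.114, 0.751, 0.643, 0.098]
contact_force: [0.0, -0.4, -2.6]
grip_width: 0.0507
```

{"api": "apply_moves", "payload": {"moves": [[[0, -0.0012, -0.001, 2, 0, 0], [0, -0.0023, -0.002, 4, 0, 0], [0, -0.0034, -0.0032, 6, 0, 0], [0, -0.0045, -0.0043, 8, 0, 0], [0, -0.0056, -0.0054, 10, 0, 0], [0, -0.0065, -0.0066, 12, 0, 0], [0, -0.0065, -0.0066, 12, 0, 0]]]}}

```text
time_s: 7.7
position: [0.6108, 0.2585, 0.0646]
tool_rot: [0.035, 0.759, 0.65, 0.03]
contact_force: [-0.8, -0.1, -2.5]
grip_width: 0.0511
```

Run:
```python
from tg import *
p,r,s=cur(); print(p.round(4),s["contact_force"].round(2),s["wrist_torque"].round(2),s["time_s"],s["grip_width"]);print(r.as_matrix().round(3))
im,d=capture("side"); c=(230,100,350,215)
a=cv2.resize(im[c[1]:c[3],c[0]:c[2]],None,fx=5,fy=5,interpolation=3); a=np.clip(a*1.5,0,255).astype(np.uint8)
cv2.imwrite(f"pics/sideg3.png",a)
```

```text
[0.6108 0.2585 0.0646] [-0.82 -0.14 -2.51] [-0.07  0.1  -0.03] 7.7 0.051149241801444395
[[ 0.154  0.984  0.092]
 [ 0.988 -0.153 -0.013]
 [ 0.001  0.093 -0.996]]
```

View pics/sideg3.png

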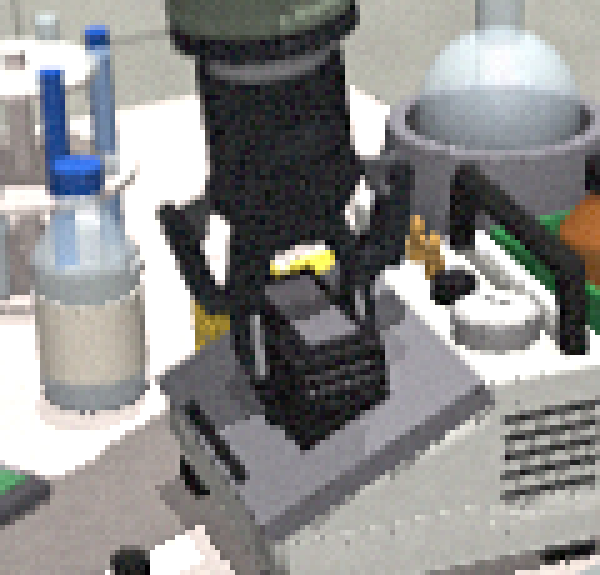

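{"api": "apply_moves", "payload": {"moves": [[[0, -0.003, -0.0003, 0, 0, 0], [0, -0.006, -0.0005, 0, 0, 0], [0, -0.009, -0.0005, 0, 0, 0], [0, -0.012, -0.001, 0, 0, 0], [0, -0.015, -0.001, 0, 0, 0], [0, -0.016, -0.001, 0, 0, 0]]]}}

```text
time_s: 8.5
position: [0.5946, 0.2615, 0.0645]
tool_rot: [0.035, 0.758, 0.65, 0.03]
contact_force: [-0.4, -0.1, -4.0]
grip_width: 0.0504
```

Force is now just the pack's weight (4 N), so it is free of the ledge. Lifting, slowly at first.

{"api": "apply_moves", "payload": {"moves": [[[0, 0, -0.004, 0, 0, 0], [0, 0, -0.01, 0, 0, 0], [0, 0, -0.02, 0, 0, 0], [0, 0, -0.04, 0, 0, 0], [0, 0, -0.07, 0, 0, 0], [0, 0, -0.1, 0, 0, 0], [0, 0, -0.125, 0, 0, 0], [0, 0, -0.13, 0, 0, 0], [0, 0, -0.13, 0, 0, 0]]], "force": 40}}

```text
time_s: 9.62
position: [0.5828, 0.263, 0.194]
tool_rot: [0.035, 0.758, 0.65, 0.031]
contact_force: [-0.2, -0.0, -5.0]
grip_width: 0.0503
```

Run:
```python
from tg import *
p,r,s=cur(); print(p.round(4),s["contact_force"].round(2),s["wrist_torque"].round(2),s["time_s"],s["grip_width"]);M=r.as_matrix()
for n in("side","top"):
    P=camera_params(n); im,d=capture(n); np.save(f"pics/{n}l.npy",d)
    c=(250,60,400,180) if n=="side" else (150,150,290,270)
    a=cv2.resize(im[c[1]:c[3],c[0]:c[2]],None,fx=5,fy=5,interpolation=3); a=np.clip(a*1.5,0,255).astype(np.uint8)
    cv2.imwrite(f"pics/{n}l.png",a)
    d0=np.load(f"pics/{n}0.npy"); X=cloud(P,d); m=(d>0)&(d<d0-.02); L=(X[m]-p)@M
    L=L[(abs(L[:,0])<.08)&(abs(L[:,1])<.08)&(L[:,2]>-.11)]
    for lo in np.arange(-.1,.02,.008):
        k=(L[:,2]>lo)&(L[:,2]<=lo+.008)
        if k.sum()>3: print(n,round(lo,3),k.sum(),"x",np.percentile(L[k,0],[2,50,98]).round(3),"y",np.percentile(L[k,1],[2,50,98]).round(3))
```

```text
[0.5828 0.263  0.194 ] [-0.16 -0.01 -5.04] [ 0.07  0.22 -0.02] 9.625 0.05025970152639561
side -0.1 104 x [-0.014 -0.01   0.011] y [-0.058 -0.001  0.056]
side -0.092 72 x [-0.015 -0.01   0.007] y [-0.056 -0.027  0.053]
side -0.084 38 x [-0.016 -0.009  0.008] y [-0.039  0.024  0.04 ]
side -0.076 344 x [-0.059 -0.012  0.048] y [-0.036 -0.     0.03 ]
side -0.068 107 x [-0.06  -0.053  0.007] y [-0.039 -0.014  0.038]
side -0.06 104 x [-0.061 -0.055  0.002] y [-0.038 -0.015  0.034]
side -0.052 84 x [-0.061 -0.056 -0.004] y [-0.035 -0.012  0.023]
side -0.044 75 x [-0.062 -0.056 -0.008] y [-0.032 -0.007  0.021]
side -0.036 104 x [-0.061 -0.055  0.034] y [-0.031 -0.016  0.031]
side -0.028 24 x [-0.059 -0.056  0.041] y [-0.027 -0.007  0.029]
top -0.1 32 x [-0.01  -0.001  0.005] y [0.034 0.046 0.058]
top -0.092 23 x [-0.011 -0.008  0.005] y [0.031 0.039 0.053]
top -0.084 8 x [-0.01  -0.007 -0.003] y [0.028 0.039 0.046]
top -0.076 220 x [-0.054 -0.031 -0.008] y [-0.022  0.005  0.025]
top -0.068 279 x [-0.055 -0.033 -0.007] y [-0.023 -0.001  0.026]
top -0.06 29 x [-0.056 -0.055 -0.005] y [-0.026 -0.002  0.035]
top -0.052 22 x [-0.056 -0.055 -0.004] y [-0.026  0.004  0.036]
top -0.044 19 x [-0.056 -0.055 -0.008] y [-0.021 -0.006  0.025]
top -0.036 33 x [-0.056 -0.04  -0.007] y [-0.026  0.027  0.034]
top -0.028 20 x [-0.056 -0.055 -0.027] y [-0.019  0.02   0.034]
```

View pics/sidel.png

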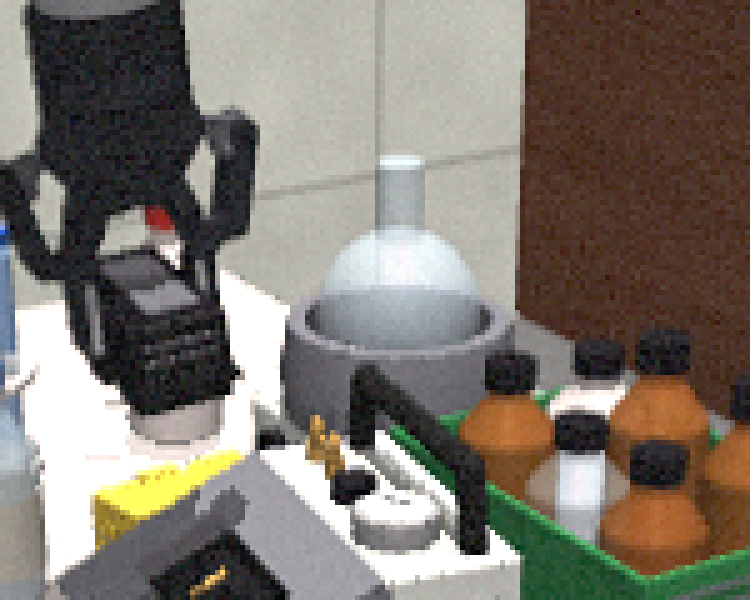

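View pics/topl.png

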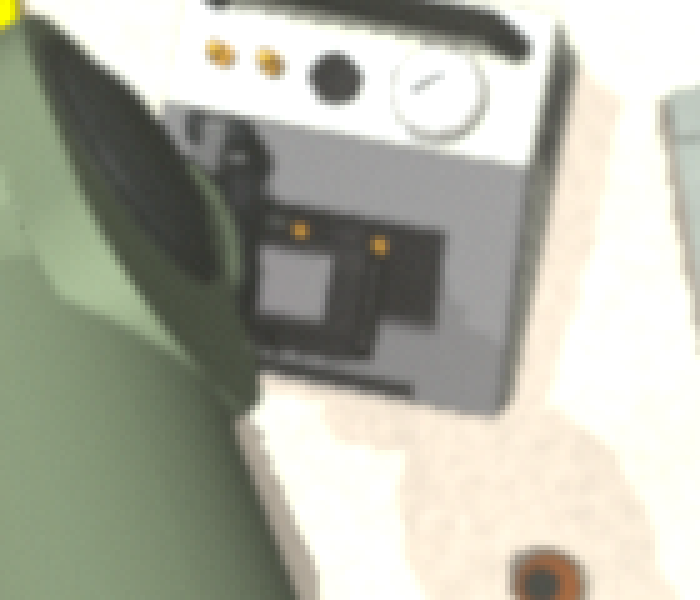

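```bash
cat > ins.py <<'E'
from fit import *
from tg import *
def held(tag):
    p,r,s=cur();M=r.as_matrix(); out=[]
    for n in("side","top"):
        d=np.load(f"pics/{n}{tag}.npy");X=C2=cloud(P[n],d).reshape(-1,3);L=(X-p)@M
        k=(d.ravel()>0)&(abs(L[:,0])<.07)&(abs(L[:,1])<.028)&(L[:,2]>-.080)&(L[:,2]<-.055)
        c,nn,b=ransac(L[k]*[1,1,-1],.003); 
        Q=L[k][b]; print(n,"top face at",(c*[1,1,-1]).round(4),"normal(tool,z flipped)",nn.round(3),b.sum(),"x",np.percentile(Q[:,0],[1,99]).round(4),"y",np.percentile(Q[:,1],[1,99]).round(4))
def target(x,y,z,yaw,off):
    Rt=R.from_matrix(np.c_[[-np.sin(yaw),np.cos(yaw),0],[np.cos(yaw),np.sin(yaw),0],[0,0,-1]])
    return np.array([x,y,z])-Rt.apply(off),Rt
E
python3 - <<'E'
from ins import *
held("l")
for h in(.12,0):
    t,Rt=target(.646,.004,.049+h,.205,[-.002,0,-.047]); print(t.round(4),delta(t,Rt))
E
```

```text
side top face at [-0.0129  0.     -0.0717] normal(tool,z flipped) [-0.006 -0.026  1.   ] 322 x [-0.0604  0.0512] y [-0.0272  0.0253]
top top face at [-0.0316  0.002  -0.0687] normal(tool,z flipped) [-0.005 -0.032  0.999] 419 x [-0.0549 -0.0066] y [-0.0231  0.0259]
[0.6456 0.006  0.122 ] [ -0.2442   0.0947   0.0799   5.17     0.91   -20.53  ]
[0.6456 0.006  0.002 ] [ -0.2443   0.0838   0.1994   5.17     0.91   -20.53  ]
```

{"api": "apply_moves", "payload": {"moves": [[[-0.03, 0.005, 0, 1, 0, -3], [-0.07, 0.02, 0, 2, 0, -6], [-0.11, 0.04, 0, 3, 0.3, -10], [-0.15, 0.06, 0, 4, 0.5, -14], [-0.19, 0.08, 0.01, 5, 0.7, -18], [-0.22, 0.09, 0.03, 6, 0.9, -20], [-0.24, 0.095, 0.06, 6.7, 0.9, -20.5], [-0.244, 0.095, 0.08, 6.7, 0.9, -20.5], [-0.244, 0.0935, 0.1, 6.7, 0.9, -20.5], [-0.244, 0.0935, 0.1, 6.7, 0.9, -20.5]]]}}

```text
time_s: 10.98
position: [0.6457, 0.0076, 0.1011]
tool_rot: [-0.011, 0.631, 0.776, -0.009]
contact_force: [-0.0, 0.3, -2.6]
grip_width: 0.0498
```

```bash
cat > look.py <<'E'
from ins import *
import sys
tag=sys.argv[1]
p,r,s=cur(); print(p.round(4),s["contact_force"].round(2),s["time_s"],s["grip_width"])
for n in("side","top"):
    im,d=capture(n); np.save(f"pics/{n}{tag}.npy",d)
    c=(300,130,430,270) if n=="side" else (260,130,380,230)
    a=cv2.resize(im[c[1]:c[3],c[0]:c[2]],None,fx=4,fy=4,interpolation=3); a=np.clip(a*1.5,0,255).astype(np.uint8)
    cv2.imwrite(f"pics/{n}{tag}.png",a)
E
python3 look.py m
python3 - <<'E'
from ins import *
held("m")
p,r,s=cur();print(p.round(4),s["time_s"],r.as_matrix().round(3))
t,Rt=target(.646,.004,.049,.205,[-.002,0,-.047]); print(t.round(4),delta(t,Rt))
E
```

```text
[0.6457 0.0076 0.1011] [-0.03  0.28 -2.64] 10.975 0.04979494253652631
side top face at [-0.0206 -0.0018 -0.068 ] normal(tool,z flipped) [-0.    -0.045  0.999] 347 x [-0.0582  0.0509] y [-0.0278  0.025 ]Traceback (most recent call last):
  File "<stdin>", line 2, in <module>
  File "ins.py", line 8, in held
    c,nn,b=ransac(L[k]*[1,1,-1],.003);
           ~~~~~~^^^^^^^^^^^^^^^^^^^^
  File "fit.py", line 7, in ransac
    a=X[rng.choice(len(X),3,False)];n=np.cross(a[1]-a[0],a[2]-a[0]);l=np.linalg.norm(n)
        ~~~~~~~~~~^^^^^^^^^^^^^^^^
  File "numpy/random/_generator.pyx", line 864, in numpy.random._generator.Generator.choice
ValueError: a must be a positive integer unless no samples are taken
```

View pics/sidem.png

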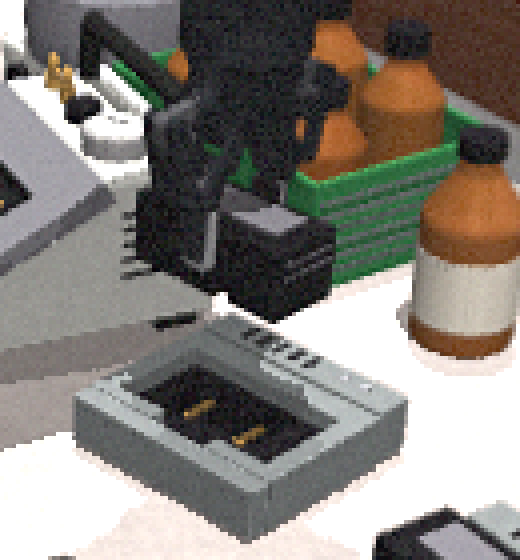

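View pics/topm.png

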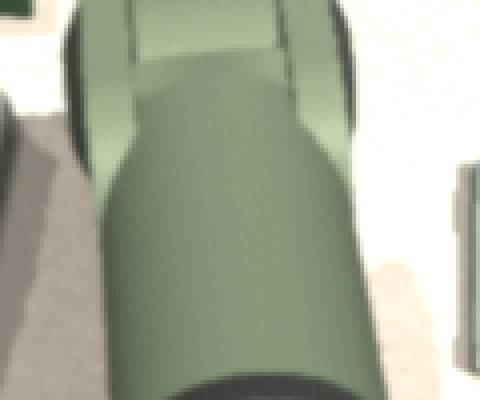

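Run:
```python
from ins import *
p,r,s=cur();M=r.as_matrix();print(p.round(4),s["time_s"],M.round(3),s["contact_force"])
im,d=capture("side")
X=cloud(P["side"],d).reshape(-1,3);L=(X-p)@M
k=(d.ravel()>0)&(abs(L[:,0])<.07)&(abs(L[:,1])<.028)&(L[:,2]>-.080)&(L[:,2]<-.055)
c,nn,b=ransac(X[k],.003);print("world normal",nn.round(3),b.sum(),c.round(4),c@nn)
rr=cv2.minAreaRect(X[k][b][:,:2].astype(np.float32));print(rr)
t,Rt=target(.646,.004,.049,.205,[-.002,0,-.047]); print(t.round(4),delta(t,Rt))
c=(300,130,430,270);a=cv2.resize(im[c[1]:c[3],c[0]:c[2]],None,fx=4,fy=4,interpolation=0)
Rp=np.c_[M[:,1],M[:,0]*0,-M[:,2]];Rp[:,1]=np.cross(Rp[:,2],Rp[:,0]);Rp=Rp@R.from_euler("y",-.03).as_matrix()
cen=p+M@[-.002,0,-.047]
for z in(.023,-.023): draw(a,P["side"],rect(0,0,.052,.112,z)@Rp.T+cen,(0,0,255),c,4)
for q,col in charger(.649,.0045,.205): draw(a,P["side"],q,col,c,4)
cv2.imwrite("pics/m2.png",a)
```

```text
[0.6469 0.0074 0.1032] 11.075 [[-0.204  0.979 -0.025]
 [ 0.979  0.204  0.   ]
 [ 0.005 -0.024 -1.   ]] [-0.14814218 -0.01708876 -4.06996878]
world normal [-0.016 -0.005  1.   ] 349 [ 0.6514 -0.0128  0.1733] 0.16303217226756675
((0.6492142677307129, 0.004726637154817581), (0.05569141358137131, 0.11117888242006302), 11.991138458251953)
[0.6456 0.006  0.002 ] [-1.400e-03  6.000e-04  1.016e-01 -1.350e+00 -2.900e-01  2.000e-02]
```

View pics/m2.png

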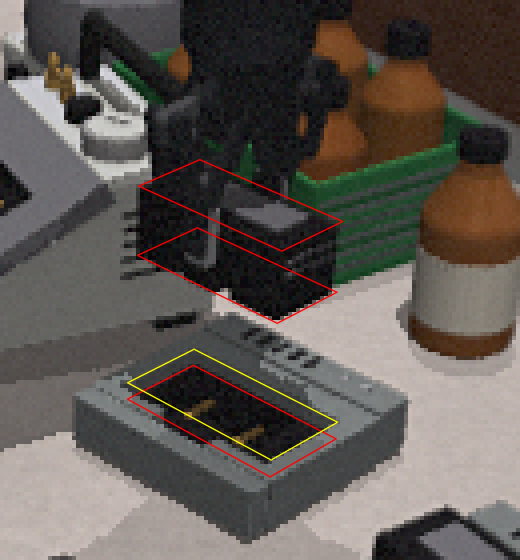

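{"api": "apply_moves", "payload": {"moves": [[[-0.001, 0, 0.02, -0.5, 0, 0], [-0.001, 0, 0.045, -0.5, 0, 0], [-0.001, 0, 0.065, -0.5, 0, 0], [-0.001, 0, 0.078, -0.5, 0, 0], [-0.001, 0, 0.085, -0.5, 0, 0], [-0.001, 0, 0.085, -0.5, 0, 0]]]}}

```text
time_s: 11.88
position: [0.6448, 0.0054, 0.0176]
tool_rot: [-0.007, 0.631, 0.776, -0.005]
contact_force: [0.6, 0.4, -3.6]
grip_width: 0.0499
```

```bash
cat > chk.py <<'E'
from ins import *
import sys
p,r,s=cur();M=r.as_matrix();print(p.round(4),s["time_s"],s["contact_force"].round(2),s["grip_width"])
im,d=capture("side")
X=cloud(P["side"],d).reshape(-1,3);L=(X-p)@M
k=(d.ravel()>0)&(abs(L[:,0])<.07)&(abs(L[:,1])<.028)&(L[:,2]>-.080)&(L[:,2]<-.055)
c,nn,b=ransac(X[k],.003);Q=X[k][b]
print("world normal",nn.round(3),b.sum(),"z at centre",(c[2]-((np.array([.646,.004])-c[:2])@nn[:2])/nn[2]).round(4), cv2.minAreaRect(Q[:,:2].astype(np.float32)))
c=(310,150,420,265);a=cv2.resize(im[c[1]:c[3],c[0]:c[2]],None,fx=5,fy=5,interpolation=3)
a=np.clip(a*1.5,0,255).astype(np.uint8);cv2.imwrite(sys.argv[1],a)
E
python3 chk.py pics/c1.png
```

```text
[0.6448 0.0054 0.0176] 11.875 [ 0.65  0.43 -3.59] 0.0498972520088554
world normal [-0.009 -0.013  1.   ] 342 z at centre 0.088 ((0.6470893025398254, 0.0015133917331695557), (0.05544562637805939, 0.1113988533616066), 10.919710159301758)
```

View pics/c1.png

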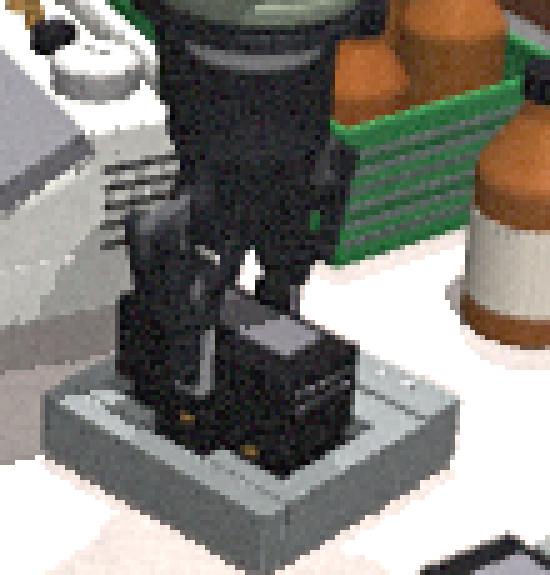

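{"api": "apply_moves", "payload": {"moves": [[[0, 0, 0.002, 0, 0, 0], [0, 0, 0.004, 0, 0, 0], [0, 0, 0.006, 0, 0, 0], [0, 0, 0.008, 0, 0, 0], [0, 0, 0.01, 0, 0, 0], [0, 0, 0.01, 0, 0, 0]]]}}

```text
time_s: 12.68
position: [0.6445, 0.0054, 0.0075]
tool_rot: [-0.007, 0.631, 0.776, -0.005]
contact_force: [-0.4, -0.5, -3.9]
grip_width: 0.0502
```

```bash
python3 chk.py pics/c2.png
```

```text
[0.6445 0.0054 0.0075] 12.675 [-0.36 -0.46 -3.87] 0.05019878755428972
world normal [-0.021 -0.016  1.   ] 336 z at centre 0.0779 ((0.6457103490829468, 0.0025378726422786713), (0.05420053005218506, 0.112529456615448), 11.17564868927002)
```

View pics/c2.png

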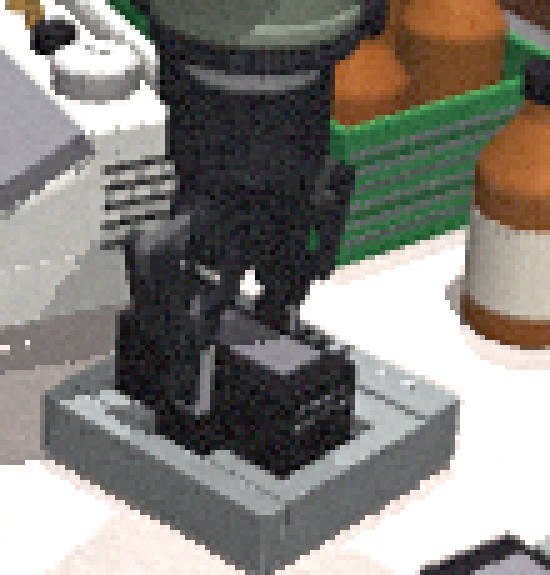

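No contact, and the pack is about 6 mm inside the rim. I'll lower it the rest of the way.

{"api": "apply_moves", "payload": {"moves": [[[0, 0, 0.0015, 0, 0, 0], [0, 0, 0.003, 0, 0, 0], [0, 0, 0.0045, 0, 0, 0], [0, 0, 0.0055, 0, 0, 0], [0, 0, 0.0055, 0, 0, 0]]]}}

```text
time_s: 13.35
position: [0.6446, 0.0054, 0.0033]
tool_rot: [-0.007, 0.631, 0.776, -0.005]
contact_force: [-7.3, -0.1, 15.1]
grip_width: 0.0507
```

```bash
python3 chk.py pics/c3.png
python3 - <<'E'
from workcell import *
s=read_state();print(s["wrist_torque"])
E
```

```text
[0.6446 0.0054 0.0033] 13.35 [-7.28 -0.06 15.11] 0.05070601639473261
world normal [-0.026 -0.007  1.   ] 343 z at centre 0.0734 ((0.6462095379829407, 0.002590518444776535), (0.055015623569488525, 0.11241507530212402), 10.965276718139648)
[-0.0278319   1.43393455  0.0300074 ]
```

View pics/c3.png

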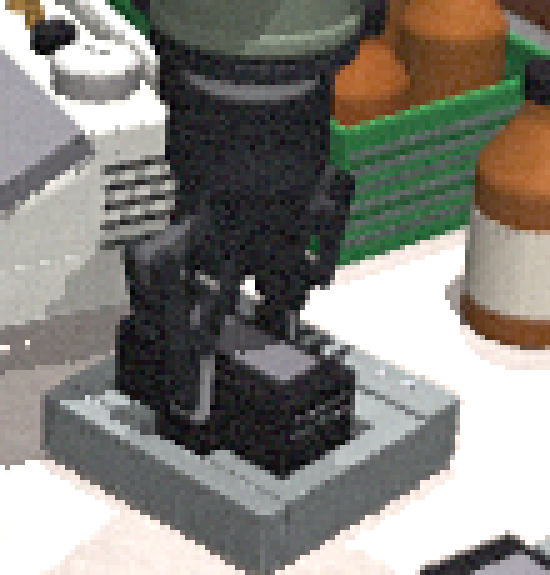

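Home height is reached: the pack's top is at 73.4 mm, against 72 mm expected plus this camera's +1.4 mm bias. Contact is gentle at about 15 N. Releasing.

{"api": "apply_moves", "payload": {"moves": [[[0, 0, 0, 0, 0, 0], [0, 0, 0, 0, 0, 0]]]}}

```text
time_s: 13.65
position: [0.6446, 0.0054, 0.0032]
tool_rot: [-0.007, 0.631, 0.776, -0.005]
contact_force: [-8.1, 0.2, 15.7]
grip_width: 0.0499
```

{"api": "apply_moves", "payload": {"moves": [[[0, 0, -0.001, 0, 0, 0], [0, 0, -0.001, 0, 0, 0], [0, 0, -0.001, 0, 0, 0], [0, 0, -0.001, 0, 0, 0], [0, 0, -0.001, 0, 0, 0], [0, 0, -0.001, 0, 0, 0]]], "gripper": 1}}

```text
time_s: 14.4
position: [0.6445, 0.0054, 0.0032]
tool_rot: [-0.007, 0.631, 0.776, -0.005]
contact_force: [-0.2, 0.3, 0.8]
grip_width: 0.0852
```

```bash
python3 chk.py pics/c4.png
```

```text
[0.6445 0.0054 0.0032] 14.4 [-0.22  0.26  0.83] 0.0852419478315352
world normal [-0.013 -0.004  1.   ] 368 z at centre 0.0735 ((0.6454544067382812, 0.0017585009336471558), (0.05268380790948868, 0.112917460501194), 11.039229393005371)
```

View pics/c4.png

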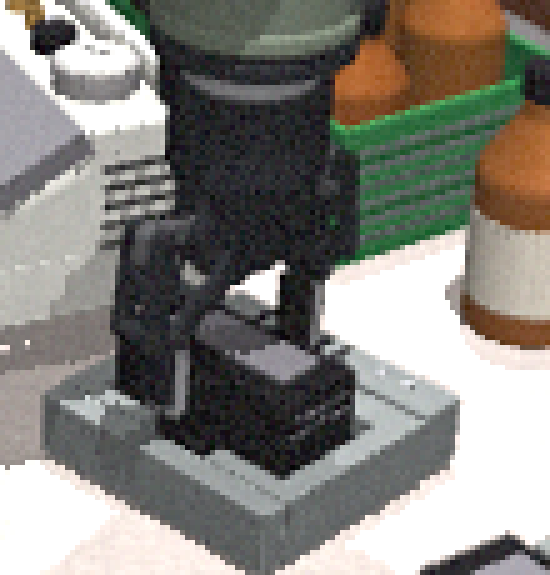

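Released and level. Next I raise the arm straight up, then move it back toward the robot so the top camera can see the charger.

{"api": "apply_moves", "payload": {"moves": [[[0, 0, -0.006, 0, 0, 0], [0, 0, -0.02, 0, 0, 0], [0, 0, -0.05, 0, 0, 0], [0, 0, -0.1, 0, 0, 0], [0, 0, -0.15, 0, 0, 0], [0, 0, -0.2, 0, 0, 0], [0.05, -0.05, -0.22, 0, 0, 0], [0.11, -0.07, -0.22, 0, 0, 0], [0.17, -0.09, -0.22, 0, 0, 0], [0.22, -0.1, -0.22, 0, 0, 0]]]}}

```text
time_s: 15.7
position: [0.5045, 0.2015, 0.2274]
tool_rot: [-0.007, 0.631, 0.775, -0.004]
contact_force: [0.4, 0.5, -0.1]
grip_width: 0.0853
```

{"api": "apply_moves", "payload": {"moves": [[[0.05, -0.02, 0, 0, 0, 0], [0.1, -0.04, 0, 0, 0, 0], [0.15, -0.06, 0, 0, 0, 0], [0.15, -0.06, 0, 0, 0, 0], [0.15, -0.06, 0, 0, 0, 0]]]}}

```text
time_s: 16.32
position: [0.4168, 0.3345, 0.2283]
tool_rot: [-0.007, 0.631, 0.776, -0.004]
contact_force: [0.3, -0.0, 0.3]
grip_width: 0.0852
```

```bash
cat > fin.py <<'E'
from fit import *
from ov import *
s=read_state();print(s["position"].round(3),s["time_s"],s["contact_force"].round(1))
for n in("side","top"):
    im,d=capture(n);cv2.imwrite(f"pics/{n}f.png",im)
    X=cloud(P[n],d).reshape(-1,3)
    k=(d.ravel()>0)&(abs(X[:,0]-.646)<.06)&(abs(X[:,1]-.004)<.08)&(abs(X[:,2]-.072)<.008)
    c,nn,b=ransac(X[k],.003);Q=X[k][b];print(n,nn.round(3),b.sum(),np.median(Q[:,2]).round(4),cv2.minAreaRect(Q[:,:2].astype(np.float32)))
    c=(310,150,470,330) if n=="side" else (170,130,450,240)
    f=3.3 if n=="side" else 2.8
    cv2.imwrite(f"pics/{n}f2.png",np.clip(cv2.resize(im[c[1]:c[3],c[0]:c[2]],None,fx=f,fy=f,interpolation=3)*1.4,0,255).astype(np.uint8))
E
python3 fin.py
```

```text
[0.417 0.334 0.228] 16.325 [ 0.3 -0.   0.3]
side [-0.024 -0.007  1.   ] 525 0.0732 ((0.6394522190093994, 0.0021833330392837524), (0.06309040635824203, 0.11546321958303452), 11.881648063659668)
top [-0.02  -0.003  1.   ] 626 0.0715 ((0.6446151733398438, 0.006208844482898712), (0.06000204011797905, 0.11147471517324448), 12.247072219848633)
```

View pics/topf2.png

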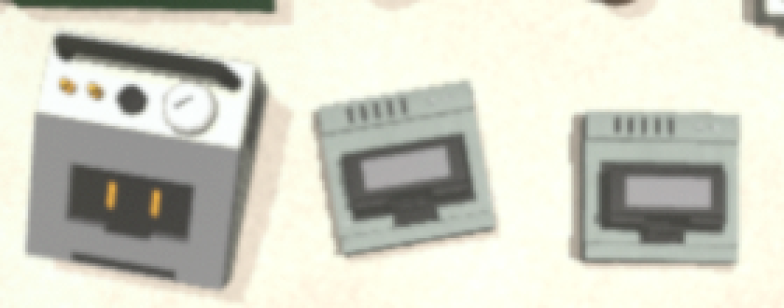

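View pics/sidef.png

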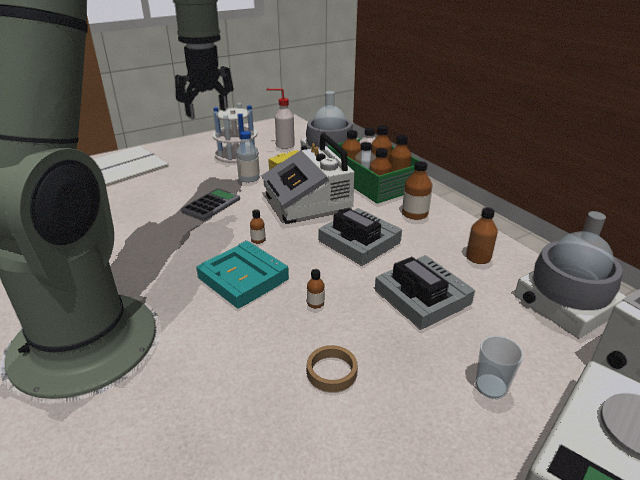

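```bash
python3 -c "
from workcell import *
print(close_job())"
```

```text
the job is handed in; nothing more can be done
None
```

The flat pack is in the empty grey charger, released, with its tab to the front. I handed the job in at about 16.4 s of the 45 s allowed; no verdict came back.

**What I did:** I pinched the pack across its short way at 30 N until the opening read about 51 mm, which means the tab was fully in. I swung it 20° about its toe edge, drew it 16 mm off the ledge and lifted it. I then lowered it into the charger still held, let go, and backed the arm away. The wrist force peaked at about 18 N in the readings between moves. I did not measure the contact between pack and pump directly.

**Last checks:**
- **Height:** the top camera puts the pack's top at 71.5 mm and the side camera at 73.2 mm. Home is 72 mm, and the side camera reads about 1.4 mm high.
- **Tilt:** about 0.02 rad.
- **Turn:** about 0.21 rad, matching the charger's 0.205 rad.
- **Position:** within about 3 mm of the well's middle by the top camera.
- **Tab:** in the picture it looks sprung out into the gap in the charger's rim.
- **Everything else:** the charged pack, pump, bystanders and look-alikes appear where they were. I judged this by eye, not by measurement.

**What disagreed:**
- **Fingertip position:** both cameras showed the fingertips about 42 mm short of the reported tool point along the tool's axis. I planned from the cameras, and the grasp and the seating height agreed with them.
- **Well size:** it measured about 66 mm deep rather than the 60 mm I first took from the play given, probably because it leaves room for the toes. I aimed the pack's centre 3 mm forward of the well's middle to allow for that.
- **Final centre:** the two cameras differ by about 5 mm in where they place the pack front to back. The outline the side camera fitted came out too large, so I relied on the top camera.

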